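# Change the batch in a ratchet-lift burn-in rig

### The arm

A 7-joint arm with a two-finger parallel gripper is mounted at the origin on the work surface; the furniture and walls round the work are solid. World frame = base frame: x ahead of the robot, y to its left, z up, the work surface at z = 0. Lengths are in m, angles in degrees, forces in N, time in s.
With the tool pointing down it reaches from about 0.4 to 0.85 m from the base axis. Payload 4.4 kg.
Tool frame: the origin (TCP) lies at the very end of the fingers, on their centre line; the grasp point (between the pads) lies 19 mm behind it; z points along the fingers, y is the direction in which the jaws open and shut (so a half turn about z gives the same grasp; the last joint's range is limited). The gripper opens to 94 mm and grips with 3 to 60 N. Pads are 16 mm wide; open, the fingers measure 119 mm over their backs; the gripper's body (75 mm by 177 mm) begins 78 mm behind the grasp point.
Start: joints at [-67.598, 36.005, 2.206, 86.941, -1.547, 57.084, -1.146], TCP at [0.287, 0.583, 0.205] pointing down, gripper open.
Joint ranges: [-175.42, 175.42], [-21.48, 121.26], [-71.46, 75.88], [10.55, 141.38], [-63.04, 243.04], [13.31, 113.54], [-168.57, 168.57]. Speed limits (degrees/s): [147.25, 147.25, 180, 180, 180, 180, 180].

### API

Orientations are given as [roll, pitch, yaw] about the fixed x, y, z axes, in that order (R = Rz(yaw) Ry(pitch) Rx(roll)).
In Python, from rig import arm gives the robot as it stands.
- The arm moves only by the tool send_rows, never from a script. Its argument "moves" is a list of rows, each an object with "xyz": the shift along the tool's x, y, z in units of 25 mm (1.0 is 25 mm), a list of three; "yaw": the turn about the tool's z in units of 6 degrees (1.0 is 6 degrees); "jaw": the gripper command: -1 is shut, 1 is fully open, values between are in proportion. In form: [{"xyz": [tx, ty, tz], "yaw": yaw, "jaw": jaw}, ...]. A call has 1 to 8 rows; each row shifts and turns the commanded pose from where the row before left it, along the tool's axes as they then stand; what a row does not reach is not made up. A row lasts 1/10 s, in which the tool goes at most 50 mm and 8.59 degrees, less where a joint would pass 70% of its speed; a pose out of reach is approached as far as the arm can. A call is refused whole if a number of a shift passes 1 or a number of a turn 1, either way. A call with a gripper value outside its range is refused whole. The fingers move at their own pace and stop on an object; "newtons" is the grip in N (left out, the last holds). Time passes only in rows, so rows that do not move let the fingers close. It gives the time, the measured TCP pose, the force and the opening at its end, in the units of the state.
- arm.observe(): the state, without advancing time (a new reading comes with each control period).
- arm.camera(name): name is "scene" or "top"; returns the picture (480x640x3 uint8, red, green, blue); there is no depth.
- arm.camera_params(name): a dict with "fx", "fy", "cx", "cy" (pixels), "distortion" ([k1, k2, p1, p2, k3] as OpenCV has them; the pictures are not rectified), "R" (3x3) and "t" (3): a world point X has camera coordinates R X + t. Camera axes: x right, y down, z forward; pixel columns grow to the right and rows downward; lengths in m; the calibration is good to about 2 mm. A picture is of the moment at which its call begins. camera_params takes no time and is no camera call.
- arm.sign_off(): hands the job in, once; it reports no verdict.
The state is a dict: "t": time; "joint_pos": joint angles; "dq": joint speeds; "tau": joint torques, N m; "eef_pos": TCP position; "orientation": TCP orientation; "force": force on the tool from outside, world axes, zero at the start; "wrist_torque": the same for the moment, N m; "opening": opening from 0.0 (shut) to 1.0 (fully open).
Only numpy, scipy, OpenCV 4.12 (cv2) and the standard library are available. Lean on these libraries where they do the work, as an engineer would, in place of code of your own. Each camera call takes 0.05 s, during which the arm holds its last target. There are 200 camera calls.

### The job

Change the batch in the burn-in rig: pull its socket carriage up by the T-handle past the pawl to the top notch and let go so that the pawl holds it, take each finished power supply out of its socket and stand it upright in the grey tray, and plug every power supply waiting on the bench fully home, one to a socket. Then lift the pawl by its tail so that the loaded carriage sinks all the way down into its guard, and let the pawl spring back to the rail. Leave the other things on the bench where they are.

Things in the scene. Friction and masses are not known exactly. Their poses are not given: they have to be found in the camera images.
- rig: burn-in rig, fixed to the bench; origin on the bench under the middle of the socket row, x from the socket row to the mast behind it, z up. Base plate x -60 to +155, y -134 to +134 mm; grey sheet guard round the sockets (x -46 to +52, y -127 to +127, 74 mm high); at x = 100 a mast 140 mm high, in which a toothed rail slides up and down; a sprung pawl at the mast's +y side
- carriage (a joint): height in m of the carriage (rail + T-handle + black socket block, one piece, 0.6 kg): 0 down, stop at 0.081. 5 saw teeth, 15 mm apart, click up past the pawl and rest on it at 0.015, 0.030 .. 0.075 (top notch); go 2 mm past a notch for the pawl to drop in. Lifting at 0.05 m/s takes 15 N; free, it sinks by its weight at 0.1 m/s. Only near the top are the sockets clear of the guard
- t_handle (a point): middle of the T-handle's cross bar on top of the rail: black round bar, 18 mm thick, 52 mm long along the rig's y; at rig x = 100, y = 0 mm, 165 mm above the bench with the carriage down, rising with it. Take it from above, closing along the rig's x
- pawl (a joint): pawl angle in rad: 0 engaged (a spring returns it; let go, it catches the next tooth), clear of the teeth from about 0.25, stop at 0.6. Its pin runs along the rig's x at rig x = 100, y = 24, z = 118 mm; the nose hangs below the pin, the tail points to rig +y. Lifting the tail makes the angle grow (about 3 N at the knob, a little more under load)
- pawl_knob (a point): middle of the black knob on the end of the pawl's tail: round bar, 16 mm thick, 26 mm long along the rig's x, 76 mm from the pin, 119 mm above the bench when engaged; rises 22 mm for 0.3 rad. Pinch its two ends from above, closing along the rig's x, and follow the arc about the pin
- tray: low open tray of plain grey plastic, 200 (its x) x 130 (its y) x 26 mm high, walls and floor 3 mm thick, loose, empty at the start, left of the rig; origin at the centre of its underside, z up
- socket_1 (a point): centre of the mouth of socket 1, in the top face of the carriage's black socket block (66 x 236 mm), at rig x = 0, y = +90 mm; 32 mm above the bench when the carriage is down, 107 mm at the top notch. Hole 34.2 mm (rig x) by 38.2 mm (rig y), 12.5 mm deep, with chamfered edges
- socket_2 (a point): centre of the mouth of socket 2, in the top face of the carriage's black socket block (66 x 236 mm), at rig x = 0, y = +30 mm; 32 mm above the bench when the carriage is down, 107 mm at the top notch. Hole 34.2 mm (rig x) by 38.2 mm (rig y), 12.5 mm deep, with chamfered edges
- socket_3 (a point): centre of the mouth of socket 3, in the top face of the carriage's black socket block (66 x 236 mm), at rig x = 0, y = -30 mm; 32 mm above the bench when the carriage is down, 107 mm at the top notch. Hole 34.2 mm (rig x) by 38.2 mm (rig y), 12.5 mm deep, with chamfered edges
- socket_4 (a point): centre of the mouth of socket 4, in the top face of the carriage's black socket block (66 x 236 mm), at rig x = 0, y = -90 mm; 32 mm above the bench when the carriage is down, 107 mm at the top notch. Hole 34.2 mm (rig x) by 38.2 mm (rig y), 12.5 mm deep, with chamfered edges
- supply_a: white plug-in power supply, 110 g: body 38 (its x) x 50 (its y) x 44 mm high on a plug foot 32 x 36 x 12 mm; origin at the centre of the underside of the foot, z up when upright, total height 56 mm. If present: waiting upright on the bench right of the rig. Fits a socket with its x along the rig's x, either way round; fully home its origin is 12 mm below the mouth
- supply_b: white plug-in power supply, 110 g: body 38 (its x) x 50 (its y) x 44 mm high on a plug foot 32 x 36 x 12 mm; origin at the centre of the underside of the foot, z up when upright, total height 56 mm. If present: waiting upright on the bench right of the rig. Fits a socket with its x along the rig's x, either way round; fully home its origin is 12 mm below the mouth
- supply_c: white plug-in power supply, 110 g: body 38 (its x) x 50 (its y) x 44 mm high on a plug foot 32 x 36 x 12 mm; origin at the centre of the underside of the foot, z up when upright, total height 56 mm. If present: waiting upright on the bench right of the rig. Fits a socket with its x along the rig's x, either way round; fully home its origin is 12 mm below the mouth
- supply_d: white plug-in power supply, 110 g: body 38 (its x) x 50 (its y) x 44 mm high on a plug foot 32 x 36 x 12 mm; origin at the centre of the underside of the foot, z up when upright, total height 56 mm. If present: waiting upright on the bench right of the rig. Fits a socket with its x along the rig's x, either way round; fully home its origin is 12 mm below the mouth
- tested_1: white plug-in power supply, 110 g: body 38 (its x) x 50 (its y) x 44 mm high on a plug foot 32 x 36 x 12 mm; origin at the centre of the underside of the foot, z up when upright, total height 56 mm. If present: a finished one, plugged in socket 1 at the start, its x along the rig's x
- tested_2: white plug-in power supply, 110 g: body 38 (its x) x 50 (its y) x 44 mm high on a plug foot 32 x 36 x 12 mm; origin at the centre of the underside of the foot, z up when upright, total height 56 mm. If present: a finished one, plugged in socket 2 at the start, its x along the rig's x
- tested_3: white plug-in power supply, 110 g: body 38 (its x) x 50 (its y) x 44 mm high on a plug foot 32 x 36 x 12 mm; origin at the centre of the underside of the foot, z up when upright, total height 56 mm. If present: a finished one, plugged in socket 3 at the start, its x along the rig's x
- tested_4: white plug-in power supply, 110 g: body 38 (its x) x 50 (its y) x 44 mm high on a plug foot 32 x 36 x 12 mm; origin at the centre of the underside of the foot, z up when upright, total height 56 mm. If present: a finished one, plugged in socket 4 at the start, its x along the rig's x
- helping_hands: bystander: third-hand stand with brass clips, 62 x 164 x 71 mm, behind the work; origin at the centre of its underside
- tape_roll: bystander: roll of black tape, 57 mm across, 19 mm high, in front of the rig; origin at the centre of its underside
- flux_bottle: bystander: white dropper bottle, 28 mm across, 72 mm high, behind the work; origin at the centre of its underside
Mind the look-alikes: they are no part of the job. What is shaped like the supply_c but orange or turquoise is not meant.

How it is judged (in metres and radians):
On the way, in this order (a step that is already met when the one before it is completed fails the run):
1. the carriage rests on the pawl at its top notch, let go (value of joint carriage above 0.0715 m and value of joint pawl below 0.06 rad and contact force between the fingers and carriage below 0.5 N), for 0.3 s.
2. with the carriage still held up by the pawl, the finished supplies stand in the tray and every waiting supply is fully home in a socket (value of joint carriage above 0.0715 m and value of joint pawl below 0.06 rad and ((horizontal distance between supply_a and socket_1 below 0.004 m and z of supply_a in the frame of socket_1 below -0.0095 m) or (horizontal distance between supply_a and socket_2 below 0.004 m and z of supply_a in the frame of socket_2 below -0.0095 m) or (horizontal distance between supply_a and socket_3 below 0.004 m and z of supply_a in the frame of socket_3 below -0.0095 m) or (horizontal distance between supply_a and socket_4 below 0.004 m and z of supply_a in the frame of socket_4 below -0.0095 m)) and ((horizontal distance between supply_b and socket_1 below 0.004 m and z of supply_b in the frame of socket_1 below -0.0095 m) or (horizontal distance between supply_b and socket_2 below 0.004 m and z of supply_b in the frame of socket_2 below -0.0095 m) or (horizontal distance between supply_b and socket_3 below 0.004 m and z of supply_b in the frame of socket_3 below -0.0095 m) or (horizontal distance between supply_b and socket_4 below 0.004 m and z of supply_b in the frame of socket_4 below -0.0095 m)) and ((horizontal distance between supply_c and socket_1 below 0.004 m and z of supply_c in the frame of socket_1 below -0.0095 m) or (horizontal distance between supply_c and socket_2 below 0.004 m and z of supply_c in the frame of socket_2 below -0.0095 m) or (horizontal distance between supply_c and socket_3 below 0.004 m and z of supply_c in the frame of socket_3 below -0.0095 m) or (horizontal distance between supply_c and socket_4 below 0.004 m and z of supply_c in the frame of socket_4 below -0.0095 m)) and ((horizontal distance between supply_d and socket_1 below 0.004 m and z of supply_d in the frame of socket_1 below -0.0095 m) or (horizontal distance between supply_d and socket_2 below 0.004 m and z of supply_d in the frame of socket_2 below -0.0095 m) or (horizontal distance between supply_d and socket_3 below 0.004 m and z of supply_d in the frame of socket_3 below -0.0095 m) or (horizontal distance between supply_d and socket_4 below 0.004 m and z of supply_d in the frame of socket_4 below -0.0095 m)) and x of tested_1 in the frame of tray between -0.09 and 0.09 m and y of tested_1 in the frame of tray between -0.055 and 0.055 m and z of each of tested_1, tested_2, tested_3, tested_4 in the frame of tray below 0.012 m and angle between each of tested_1, tested_2, tested_3, tested_4's own z axis and vertical below 0.2 rad and linear speed of each of tested_1, tested_2, tested_3, tested_4 below 0.03 m/s and x of tested_2 in the frame of tray between -0.09 and 0.09 m and y of tested_2 in the frame of tray between -0.055 and 0.055 m and x of tested_3 in the frame of tray between -0.09 and 0.09 m and y of tested_3 in the frame of tray between -0.055 and 0.055 m and x of tested_4 in the frame of tray between -0.09 and 0.09 m and y of tested_4 in the frame of tray between -0.055 and 0.055 m), for 0.3 s.
3. the carriage has sunk all the way down (value of joint carriage below 0.003 m), for 0.2 s.
At the end, for the whole second after the job is handed in: the carriage is fully down (below 3 mm) and the pawl back at the rail (below 0.06 rad); every waiting supply is plugged in a socket (origin within 4 mm of the socket's middle and at least 9.5 mm below its mouth); the finished supplies stand at rest on the tray's floor, upright (within 0.2 rad) (value of joint carriage below 0.003 m and value of joint pawl below 0.06 rad and ((horizontal distance between supply_a and socket_1 below 0.004 m and z of supply_a in the frame of socket_1 below -0.0095 m) or (horizontal distance between supply_a and socket_2 below 0.004 m and z of supply_a in the frame of socket_2 below -0.0095 m) or (horizontal distance between supply_a and socket_3 below 0.004 m and z of supply_a in the frame of socket_3 below -0.0095 m) or (horizontal distance between supply_a and socket_4 below 0.004 m and z of supply_a in the frame of socket_4 below -0.0095 m)) and ((horizontal distance between supply_b and socket_1 below 0.004 m and z of supply_b in the frame of socket_1 below -0.0095 m) or (horizontal distance between supply_b and socket_2 below 0.004 m and z of supply_b in the frame of socket_2 below -0.0095 m) or (horizontal distance between supply_b and socket_3 below 0.004 m and z of supply_b in the frame of socket_3 below -0.0095 m) or (horizontal distance between supply_b and socket_4 below 0.004 m and z of supply_b in the frame of socket_4 below -0.0095 m)) and ((horizontal distance between supply_c and socket_1 below 0.004 m and z of supply_c in the frame of socket_1 below -0.0095 m) or (horizontal distance between supply_c and socket_2 below 0.004 m and z of supply_c in the frame of socket_2 below -0.0095 m) or (horizontal distance between supply_c and socket_3 below 0.004 m and z of supply_c in the frame of socket_3 below -0.0095 m) or (horizontal distance between supply_c and socket_4 below 0.004 m and z of supply_c in the frame of socket_4 below -0.0095 m)) and ((horizontal distance between supply_d and socket_1 below 0.004 m and z of supply_d in the frame of socket_1 below -0.0095 m) or (horizontal distance between supply_d and socket_2 below 0.004 m and z of supply_d in the frame of socket_2 below -0.0095 m) or (horizontal distance between supply_d and socket_3 below 0.004 m and z of supply_d in the frame of socket_3 below -0.0095 m) or (horizontal distance between supply_d and socket_4 below 0.004 m and z of supply_d in the frame of socket_4 below -0.0095 m)) and x of tested_1 in the frame of tray between -0.09 and 0.09 m and y of tested_1 in the frame of tray between -0.055 and 0.055 m and z of each of tested_1, tested_2, tested_3, tested_4 in the frame of tray below 0.012 m and angle between each of tested_1, tested_2, tested_3, tested_4's own z axis and vertical below 0.2 rad and linear speed of each of tested_1, tested_2, tested_3, tested_4 below 0.03 m/s and x of tested_2 in the frame of tray between -0.09 and 0.09 m and y of tested_2 in the frame of tray between -0.055 and 0.055 m and x of tested_3 in the frame of tray between -0.09 and 0.09 m and y of tested_3 in the frame of tray between -0.055 and 0.055 m and x of tested_4 in the frame of tray between -0.09 and 0.09 m and y of tested_4 in the frame of tray between -0.055 and 0.055 m); the robot touches nothing.
It fails at once if a bystander (third hand, tape, bottle) is pushed more than 3 cm (distance of any of helping_hands, tape_roll, flux_bottle from where it was at the start of the episode above 0.03 m).
Of tested_1, tested_2, tested_3, tested_4 only 1 to 2 are there at a start; the rules pass over those that are not, and their reading is None.
Of supply_a, supply_b, supply_c, supply_d only 3 to 4 are there at a start; the rules pass over those that are not, and their reading is None.
At some moment in a run one of tray may be knocked a few centimetres aside while the robot is not near it.
Once in a run the grip may slacken for a moment while it holds something.
It also fails if it takes over 210 s, if anything falls off the work surface, if the arm or the gripper's body presses on something with over 40 N, if the wrist force passes 120 N, or if a joint passes its speed limit or range.

## Working session

There is one attempt and no reset: what is moved stays moved. The work goes in short steps, Python scripts to look and compute and a tool call to move; the robot and the scene stay as the last step left them, time stands still between calls to the robot, and variables do not carry over. Pictures are saved under pics/ and viewed, about 12 in all and at most 16, crops included, and the job is handed in when it is done.

Besides the shell and the picture viewer there is one more tool, called as name(argument=value, ...), one argument or row to a line, values as JSON. send_rows: Moves the arm, as the interface text tells. Its arguments: {"type":"object","properties":{"moves":{"type":"array","items":{"type":"object","properties":{"xyz":{"type":"array","items":{"type":"number"}},"yaw":{"type":"number"},"jaw":{"type":"number"}}}},"newtons":{"type":"number"}},"required":["moves"]}

```bash
ls; mkdir -p pics
python3 - <<'E'
from rig import arm
import cv2
for n in("scene","top"):
    im=arm.camera(n); cv2.imwrite(f"pics/{n}0.png",im[:,:,::-1])
    p=arm.camera_params(n); print(n,p)
print(arm.observe())
E
```

```text
pics
scene {'fx': 536.7297327829629, 'fy': 536.7297327829629, 'cx': 320.8276621345209, 'cy': 246.79044903677934, 'distortion': array([-0.05189919,  0.        ,  0.        ,  0.        ,  0.        ]), 'R': array([[ 0.45371677, -0.8910716 ,  0.01151122],
       [-0.49877335, -0.26462809, -0.82534666],
       [ 0.73848916,  0.36873213, -0.56450897]]), 't': array([-0.30716413,  0.35508112,  0.9099303 ])}
top {'fx': 498.2196036253099, 'fy': 498.2196036253099, 'cx': 320.3266537359782, 'cy': 242.0845521026695, 'distortion': array([-0.13209784,  0.        ,  0.        ,  0.        ,  0.        ]), 'R': array([[-8.71378228e-03, -9.99962001e-01, -2.58716914e-04],
       [-9.98472675e-01,  8.71491924e-03, -5.45560928e-02],
       [ 5.45562744e-02, -2.17068145e-04, -9.98510674e-01]]), 't': array([-0.02776903,  0.54484701,  1.20434256])}
{'t': 0.1, 'joint_pos': array([-67.59707763,  36.05343283,   2.20252694,  86.98807907,
        -1.54671497,  57.08363574,  -1.14484488]), 'dq': array([ 0.00531453, -0.12821772, -0.09626562,  0.00114519, -0.00238384,
       -0.04264385,  0.00064543]), 'tau': array([ 3.68710753e-03, -5.50792623e+01,  1.14790086e+00, -1.87117088e+01,
       -5.20590786e-02,  1.92011485e-02,  3.89314130e-05]), 'eef_pos': array([0.28641931, 0.58284649, 0.20466032]), 'orientation': array([-1.79904526e+02,  1.00955049e-03,  1.53828444e+02]), 'force': array([ 0.34536622,  0.68003982, -0.32289748]), 'wrist_torque': array([ 0.02038721, -0.02927959,  0.00882624]), 'opening': 0.9986576446921193}
```

View pics/scene0.png

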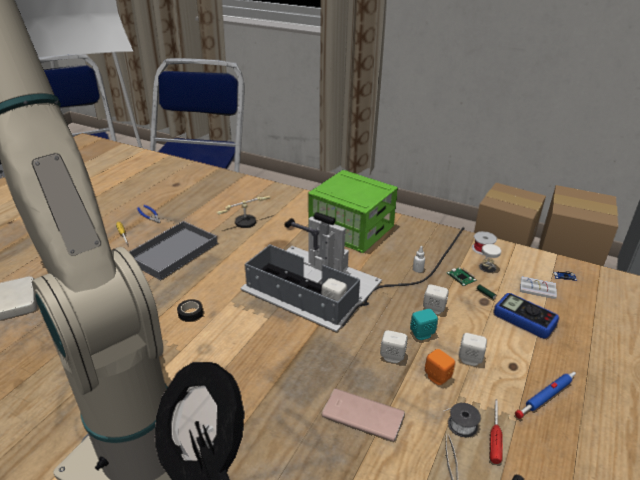

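View pics/top0.png

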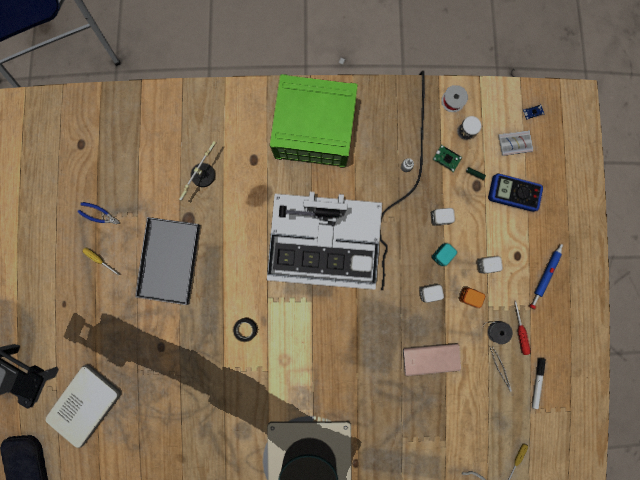

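```bash
cat > h.py <<'E'
import numpy as np, cv2
from rig import arm
def ray(n,uv):
    p=arm.camera_params(n);K=np.array([[p['fx'],0,p['cx']],[0,p['fy'],p['cy']],[0,0,1]])
    q=cv2.undistortPoints(np.float64(uv).reshape(-1,1,2),K,p['distortion'])[:,0]
    d=np.c_[q,np.ones(len(q))]@p['R']; return -p['R'].T@p['t'],d
def onz(n,uv,z):
    c,d=ray(n,uv); return c+d*((z-c[2])/d[:,2])[:,None]
def proj(n,X):
    p=arm.camera_params(n);K=np.array([[p['fx'],0,p['cx']],[0,p['fy'],p['cy']],[0,0,1]])
    return cv2.projectPoints(np.float64(X).reshape(-1,1,3),cv2.Rodrigues(p['R'])[0],p['t'],K,p['distortion'])[0][:,0]
def rows(to,yaw=None):
    "shift left to go, in tool units (25 mm; 6 deg)"
    s=arm.observe();d=np.array(to)-s['eef_pos'];a=np.radians(s['orientation'][2])
    print('t',round(s['t'],2),'at',s['eef_pos'].round(4),'yaw',s['orientation'][2].round(2),'F',s['force'].round(1),'op',round(s['opening'],3))
    c,n=np.cos(a),np.sin(a)
    print('units',(np.array([c*d[0]+n*d[1],n*d[0]-c*d[1],-d[2]])/.025).round(3), '' if yaw is None else ('yaw units',round(((s['orientation'][2]-yaw+90)%180-90)/6,3)))
def grab(n): 
    return np.ascontiguousarray(arm.camera(n)[:,:,::-1])
E
python3 - <<'E'
from h import *
im=cv2.imread('pics/top0.png')
a=cv2.resize(im[180:300,255:395],None,fx=5.7,fy=5,interpolation=cv2.INTER_CUBIC)
cv2.imwrite('pics/c1.png',cv2.resize(im[180:300,255:395],(700,600),interpolation=cv2.INTER_CUBIC))
hsv=cv2.cvtColor(im,cv2.COLOR_BGR2HSV)
m=((hsv[:,:,1]<40)&(hsv[:,:,2]>175)).astype(np.uint8)*255
cs,_=cv2.findContours(m,cv2.RETR_EXTERNAL,cv2.CHAIN_APPROX_NONE)
for c in cs:
    if cv2.contourArea(c)>80: 
        r=cv2.minAreaRect(c);print([np.round(x,1) for x in r],cv2.contourArea(c),onz('top',[r[0]],.056).round(4))
t=cv2.findContours(((hsv[:,:,2]<150)&(hsv[:,:,1]<60)).astype(np.uint8)[205:315,125:215].copy(),cv2.RETR_EXTERNAL,cv2.CHAIN_APPROX_NONE)[0]
c=max(t,key=cv2.contourArea)+[125,205];b=cv2.boxPoints(cv2.minAreaRect(c));print('tray',cv2.minAreaRect(c),onz('top',b,.026).round(4))
E
```

```text
[array([ 93.6, 392. ]), array([38.4, 25.6]), np.float64(39.8)] 408.5 [[0.1824 0.5213 0.056 ]]
[array([432.9, 293.4]), array([12.9, 17.3]), np.float64(78.7)] 188.0 [[ 0.4181 -0.2983  0.056 ]]
[array([320.5, 281.8]), array([107.6,   3.4]), np.float64(4.9)] 245.5 [[ 0.4485 -0.0321  0.056 ]]
[array([492.4, 264.5]), array([12.5, 16. ]), np.float64(82.9)] 174.5 [[ 0.4849 -0.4446  0.056 ]]
[array([361.5, 262.5]), array([13., 17.]), np.float64(90.0)] 194.0 [[ 0.4932 -0.1293  0.056 ]]
[array([444.3, 215.2]), array([12.7, 17. ]), np.float64(82.9)] 183.5 [[ 0.6041 -0.3297  0.056 ]]
[array([325.8, 219.4]), array([107. ,  51.9]), np.float64(4.9)] 3068.0 [[ 0.5961 -0.046   0.056 ]]
[array([472. , 124.5]), array([15., 16.]), np.float64(90.0)] 184.5 [[ 0.8271 -0.406   0.056 ]]
tray ((167.11122131347656, 260.4065246582031), (54.492759704589844, 82.34246826171875), 8.32564926147461) [[0.4121 0.4268 0.026 ]
 [0.6131 0.398  0.026 ]
 [0.5919 0.2617 0.026 ]
 [0.393  0.291  0.026 ]]
```

View pics/c1.png

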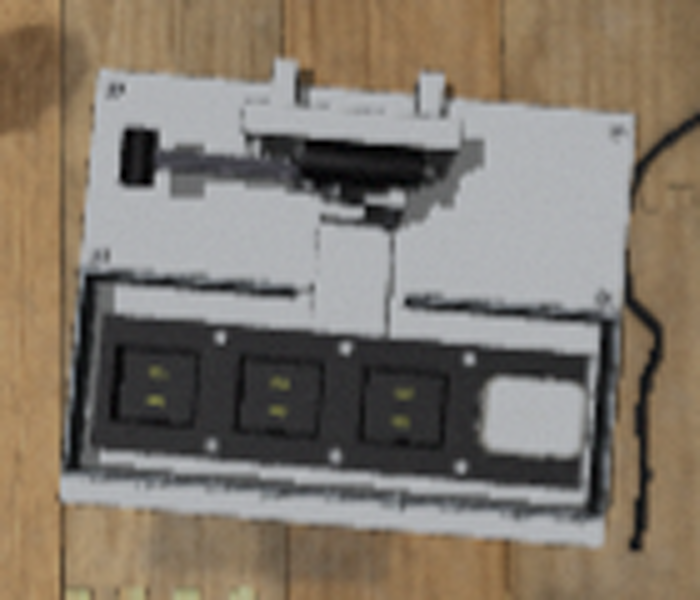

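```bash
cat >> h.py <<'E'
def fit(P,Q):
    "rigid 2D: Q ~ R P + t"
    p,q=P-P.mean(0),Q-Q.mean(0);a=np.arctan2((p[:,0]*q[:,1]-p[:,1]*q[:,0]).sum(),(p*q).sum())
    R=np.array([[np.cos(a),-np.sin(a)],[np.sin(a),np.cos(a)]]);t=Q.mean(0)-R@P.mean(0);return R,t,np.degrees(a),Q-(P@R.T+t)
E
python3 - <<'E'
from h import *
uv=np.array([[102,70],[635,112],[602,545],[60,500]])/5+[255,180]-.4
P=np.array([[.155,.134],[.155,-.134],[-.06,-.134],[-.06,.134]])
for z in(.004,.008):
    Q=onz('top',uv,z)[:,:2];R,t,a,e=fit(P,Q);print(z,t.round(4),a.round(2),(e*1000).round(1).tolist())
def W(x,y,z):return np.r_[R@[x,y]+t,z]
for nm,X,u in(('tested4',(0,-.09,.076),(533,415)),('knob',(.1,.1,.127),(138,157)),('T',(.1,0,.174),(370,163)),('s1',(0,.09,.032),(155,386)),('s2',(0,.03,.032),(281,396)),('s3',(0,-.03,.032),(404,408))):
    o=np.array(u)/5+[255,180]-.4;w=onz('top',[o],X[2])[0]
    print(nm,'pred',W(*X).round(4),'meas',w.round(4),'d rig mm',(R.T@(w[:2]-W(*X)[:2])*1000).round(1), 'scene pred',proj('scene',[W(*X)]).round(1))
im=cv2.imread('pics/top0.png');s=cv2.imread('pics/scene0.png')
o=np.zeros((600,800,3),np.uint8)
o[:300,:400]=cv2.resize(im[200:305,420:560],(400,300),interpolation=3)
o[300:,:400]=cv2.resize(s[265:400,370:550],(400,300),interpolation=3)
o[:300,400:]=cv2.resize(s[205:325,235:395],(400,300),interpolation=3)
cv2.imwrite('pics/c2.png',o)
E
```

```text
0.004 [ 0.5011 -0.0387] -5.27 [[-0.8, -1.3], [0.5, 0.6], [0.2, 0.4], [0.1, 0.4]]
0.008 [ 0.5009 -0.0386] -5.27 [[-1.2, -1.7], [0.2, 1.0], [0.6, 0.8], [0.4, -0.1]]
tested4 pred [ 0.4926 -0.1282  0.076 ] meas [ 0.4927 -0.127   0.076 ] d rig mm [-0.   1.3] scene pred [[335.1 283.3]]
knob pred [0.6097 0.0518 0.127 ] meas [0.6087 0.052  0.127 ] d rig mm [-1.   0.1] scene pred [[290.  219.1]]
T pred [ 0.6005 -0.0478  0.174 ] meas [ 0.5996 -0.0507  0.174 ] d rig mm [-0.6 -3. ] scene pred [[325.1 214.1]]
s1 pred [0.5092 0.051  0.032 ] meas [0.5089 0.0515 0.032 ] d rig mm [-0.3  0.5] scene pred [[270.3 272.3]]
s2 pred [ 0.5036 -0.0087  0.032 ] meas [ 0.5035 -0.0092  0.032 ] d rig mm [-0.1 -0.5] scene pred [[290.8 280.7]]
s3 pred [ 0.4981 -0.0685  0.032 ] meas [ 0.4972 -0.0684  0.032 ] d rig mm [-0.9 -0. ] scene pred [[312.2 289.5]]
```

View pics/c2.png

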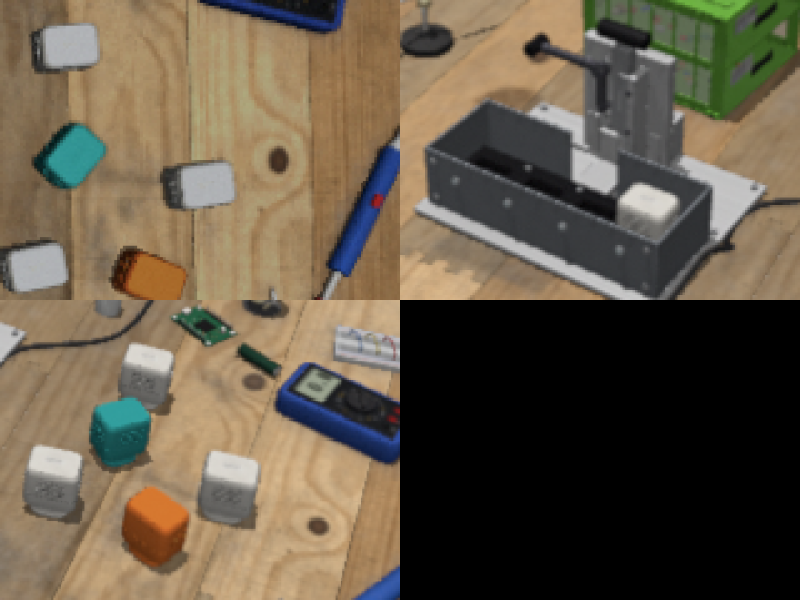

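Candidates: white supplies at top-view pixels (443,216), (489,265) and (432,293) are waiting. The finished one is in socket 4, at (361,262). Teal (445,254) and orange (473,296) are look-alikes; the flux bottle (408,164) and the white pot (470,127) are not part of the job. The crop confirms this. First I turn the tool to line up with the rig.

send_rows(
  moves=[
    {"xyz": [0,0,-0.4],"yaw": 0.96,"jaw": 1},
    {"xyz": [0,0,-0.4],"yaw": 0.96,"jaw": 1},
    {"xyz": [0,0,-0.4],"yaw": 0.96,"jaw": 1},
    {"xyz": [0,0,-0.4],"yaw": 0.96,"jaw": 1},
    {"xyz": [0,0,-0.4],"yaw": 0.96,"jaw": 1},
    {"xyz": [0,0,0],"yaw": 0.96,"jaw": 1},
    {"xyz": [0,0,0],"yaw": 0.96,"jaw": 1},
    {"xyz": [0,0,0],"yaw": 0.96,"jaw": 1},
  ],
  newtons=30,
)

```text
t: 0.9
eef_pos: [0.2865, 0.5831, 0.2551]
orientation: [-180.0, 0.0, 107.5]
force: [0.1, 0.5, 0.1]
opening: 1.003
```

send_rows(
  moves=[
    {"xyz": [0,0,0],"yaw": 0.96,"jaw": 1},
    {"xyz": [0,0,0],"yaw": 0.96,"jaw": 1},
    {"xyz": [0,0,0],"yaw": 0.96,"jaw": 1},
    {"xyz": [0,0,0],"yaw": 0.95,"jaw": 1},
    {"xyz": [0,0,0],"yaw": 0,"jaw": 1},
  ],
)

```text
t: 1.4
eef_pos: [0.2864, 0.5831, 0.2549]
orientation: [-180.0, 0.1, 84.8]
force: [-0.1, 0.5, -1.0]
opening: 1.0
```

```bash
python3 -c "
from h import *
rows([.6,-.048,.255],84.73)"
```

```text
t 1.4 at [0.2864 0.5831 0.2549] yaw 84.75 F [-0.1  0.5 -1. ] op 1.0
units [-2.3992e+01  1.4799e+01 -3.0000e-03] ('yaw units', np.float64(0.004))
```

send_rows(
  moves=[
    {"xyz": [-0.96,0.592,0],"yaw": 0,"jaw": 1},
    {"xyz": [-0.96,0.592,0],"yaw": 0,"jaw": 1},
    {"xyz": [-0.96,0.592,0],"yaw": 0,"jaw": 1},
    {"xyz": [-0.96,0.592,0],"yaw": 0,"jaw": 1},
    {"xyz": [-0.96,0.592,0],"yaw": 0,"jaw": 1},
    {"xyz": [-0.96,0.592,0],"yaw": 0,"jaw": 1},
    {"xyz": [-0.96,0.592,0],"yaw": 0,"jaw": 1},
    {"xyz": [-0.96,0.592,0],"yaw": 0,"jaw": 1},
  ],
)

```text
t: 2.2
eef_pos: [0.3873, 0.3802, 0.2554]
orientation: [-180.0, 0.0, 84.9]
force: [0.0, 0.4, 0.4]
opening: 0.999
```

send_rows(
  moves=[
    {"xyz": [-0.96,0.592,0],"yaw": 0,"jaw": 1},
    {"xyz": [-0.96,0.592,0],"yaw": 0,"jaw": 1},
    {"xyz": [-0.96,0.592,0],"yaw": 0,"jaw": 1},
    {"xyz": [-0.96,0.592,0],"yaw": 0,"jaw": 1},
    {"xyz": [-0.96,0.592,0],"yaw": 0,"jaw": 1},
    {"xyz": [-0.96,0.592,0],"yaw": 0,"jaw": 1},
    {"xyz": [-0.96,0.592,0],"yaw": 0,"jaw": 1},
    {"xyz": [-0.96,0.592,0],"yaw": 0,"jaw": 1},
  ],
)

```text
t: 3.0
eef_pos: [0.4877, 0.1783, 0.2554]
orientation: [-180.0, 0.0, 84.9]
force: [0.9, 0.9, -0.4]
opening: 1.002
```

send_rows(
  moves=[
    {"xyz": [-0.96,0.592,0],"yaw": 0,"jaw": 0.5},
    {"xyz": [-0.96,0.592,0],"yaw": 0,"jaw": 0.3},
    {"xyz": [-0.96,0.592,0],"yaw": 0,"jaw": 0},
    {"xyz": [-0.96,0.592,0],"yaw": 0,"jaw": 0},
    {"xyz": [-0.96,0.592,0],"yaw": 0,"jaw": 0},
    {"xyz": [-0.96,0.592,0],"yaw": 0,"jaw": 0},
    {"xyz": [-0.96,0.592,0],"yaw": 0,"jaw": 0},
    {"xyz": [0,0,0],"yaw": 0,"jaw": 0},
  ],
)

```text
t: 3.8
eef_pos: [0.5764, -0.0024, 0.2555]
orientation: [179.9, 0.2, 84.6]
force: [-0.7, -0.4, 0.3]
opening: 0.5
```

```bash
python3 -c "
from h import *
rows([.6,-.048,.150],84.73)"
```

```text
t 3.8 at [ 0.5764 -0.0024  0.2555] yaw 84.56 F [-0.7 -0.4  0.3] op 0.5
units [-1.728  1.114  4.219] ('yaw units', np.float64(-0.029))
```

send_rows(
  moves=[
    {"xyz": [-0.86,0.55,0],"yaw": 0,"jaw": 0},
    {"xyz": [-0.86,0.56,0],"yaw": 0,"jaw": 0},
    {"xyz": [0,0,0.8],"yaw": 0,"jaw": 0},
    {"xyz": [0,0,0.8],"yaw": 0,"jaw": 0},
    {"xyz": [0,0,0.8],"yaw": 0,"jaw": 0},
    {"xyz": [0,0,0.8],"yaw": 0,"jaw": 0},
    {"xyz": [0,0,0.6],"yaw": 0,"jaw": 0},
    {"xyz": [0,0,0.4],"yaw": 0,"jaw": 0},
  ],
)

```text
t: 4.6
eef_pos: [0.598, -0.0414, 0.1491]
orientation: [-179.9, -0.0, 84.9]
force: [0.5, 0.5, 0.4]
opening: 0.502
```

send_rows(
  moves=[
    {"xyz": [0,0,0],"yaw": 0,"jaw": -1},
    {"xyz": [0,0,0],"yaw": 0,"jaw": -1},
    {"xyz": [0,0,0],"yaw": 0,"jaw": -1},
    {"xyz": [0,0,0],"yaw": 0,"jaw": -1},
    {"xyz": [0,0,0],"yaw": 0,"jaw": -1},
  ],
  newtons=45,
)

```text
t: 5.1
eef_pos: [0.6003, -0.0428, 0.1513]
orientation: [179.8, -0.0, 84.8]
force: [1.4, 0.2, 0.9]
opening: 0.183
```

```bash
python3 -c "
from h import *
rows([.6,-.048,.228],84.73)"
```

```text
t 5.1 at [ 0.6003 -0.0428  0.1513] yaw 84.77 F [1.4 0.2 0.9] op 0.183
units [-0.209  0.005 -3.067] ('yaw units', np.float64(0.007))
```

send_rows(
  moves=[
    {"xyz": [0,0,-0.2],"yaw": 0,"jaw": -1},
    {"xyz": [0,0,-0.2],"yaw": 0,"jaw": -1},
    {"xyz": [0,0,-0.2],"yaw": 0,"jaw": -1},
    {"xyz": [0,0,-0.2],"yaw": 0,"jaw": -1},
    {"xyz": [0,0,-0.2],"yaw": 0,"jaw": -1},
    {"xyz": [0,0,-0.2],"yaw": 0,"jaw": -1},
    {"xyz": [0,0,-0.2],"yaw": 0,"jaw": -1},
    {"xyz": [0,0,-0.2],"yaw": 0,"jaw": -1},
  ],
)

```text
t: 5.9
eef_pos: [0.6001, -0.0428, 0.1887]
orientation: [179.9, 0.1, 84.8]
force: [10.1, -2.5, -26.8]
opening: 0.182
```

send_rows(
  moves=[
    {"xyz": [0,0,-0.2],"yaw": 0,"jaw": -1},
    {"xyz": [0,0,-0.2],"yaw": 0,"jaw": -1},
    {"xyz": [0,0,-0.2],"yaw": 0,"jaw": -1},
    {"xyz": [0,0,-0.2],"yaw": 0,"jaw": -1},
    {"xyz": [0,0,-0.2],"yaw": 0,"jaw": -1},
    {"xyz": [0,0,-0.2],"yaw": 0,"jaw": -1},
    {"xyz": [0,0,-0.1],"yaw": 0,"jaw": -1},
    {"xyz": [0,0,0],"yaw": 0,"jaw": -1},
  ],
)

```text
t: 6.7
eef_pos: [0.6002, -0.0429, 0.2211]
orientation: [179.9, 0.1, 84.8]
force: [7.3, -1.5, -15.4]
opening: 0.178
```

```bash
python3 -c "
from h import *
rows([.6,-.048,.229],84.73)"
```

```text
t 6.7 at [ 0.6002 -0.0429  0.2211] yaw 84.77 F [  7.3  -1.5 -15.4] op 0.178
units [-0.204  0.012 -0.316] ('yaw units', np.float64(0.007))
```

send_rows(
  moves=[
    {"xyz": [0,0,-0.15],"yaw": 0,"jaw": -1},
    {"xyz": [0,0,-0.15],"yaw": 0,"jaw": -1},
    {"xyz": [0,0,0],"yaw": 0,"jaw": -1},
    {"xyz": [0,0,0],"yaw": 0,"jaw": -1},
  ],
)

```text
t: 7.1
eef_pos: [0.6002, -0.0429, 0.2294]
orientation: [179.9, 0.0, 84.8]
force: [5.4, -1.0, -11.1]
opening: 0.177
```

```bash
python3 -c "
from h import *
rows([.6,-.048,.229],84.73)
cv2.imwrite('pics/s1.png',cv2.resize(grab('scene')[150:330,230:400],None,fx=3,fy=3,interpolation=3))"
```

```text
t 7.1 at [ 0.6002 -0.0429  0.2294] yaw 84.77 F [  5.4  -1.  -11.1] op 0.177
units [-0.204  0.011  0.017] ('yaw units', np.float64(0.006))
```

View pics/s1.png

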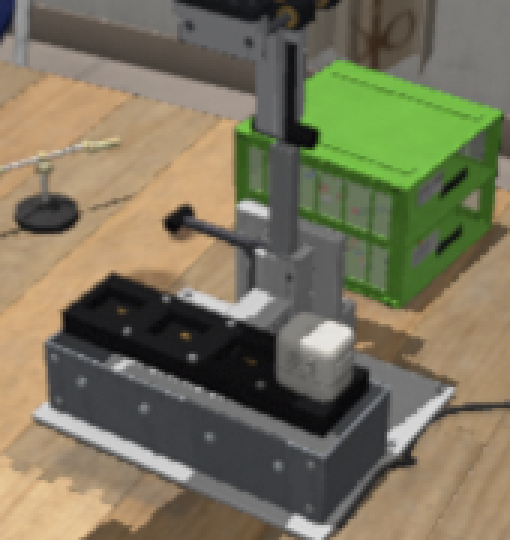

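The carriage is up and the block stands clear of the guard, with the pawl seated. I lower it onto the pawl gently and check that the load goes off.

send_rows(
  moves=[
    {"xyz": [0,0,0.1],"yaw": 0,"jaw": -1},
    {"xyz": [0,0,0.1],"yaw": 0,"jaw": -1},
    {"xyz": [0,0,0],"yaw": 0,"jaw": -1},
    {"xyz": [0,0,0],"yaw": 0,"jaw": -1},
  ],
)

```text
t: 7.55
eef_pos: [0.6002, -0.0429, 0.2252]
orientation: [179.9, 0.0, 84.8]
force: [6.4, -0.5, -7.9]
opening: 0.182
```

```bash
python3 -c "
from h import *
rows([.6,-.048,.229],84.73)"
```

```text
t 7.55 at [ 0.6002 -0.0429  0.2252] yaw 84.76 F [ 6.4 -0.5 -7.9] op 0.182
units [-0.204  0.012 -0.152] ('yaw units', np.float64(0.006))
```

send_rows(
  moves=[
    {"xyz": [0,0,0.06],"yaw": 0,"jaw": -1},
    {"xyz": [0,0,0],"yaw": 0,"jaw": -1},
    {"xyz": [0,0,0],"yaw": 0,"jaw": 0.2},
    {"xyz": [0,0,0],"yaw": 0,"jaw": 0.2},
    {"xyz": [0,0,0],"yaw": 0,"jaw": 0.2},
    {"xyz": [0,0,0],"yaw": 0,"jaw": 0.2},
  ],
)

```text
t: 8.15
eef_pos: [0.5985, -0.0427, 0.2241]
orientation: [-179.9, -0.0, 84.8]
force: [0.5, -0.5, -0.2]
opening: 0.483
```

send_rows(
  moves=[
    {"xyz": [0,0,-0.6],"yaw": 0,"jaw": 0.2},
    {"xyz": [0,0,-1],"yaw": 0,"jaw": 0.2},
    {"xyz": [0,0,-0.6],"yaw": 0,"jaw": 0.2},
    {"xyz": [0,0,0],"yaw": 0,"jaw": 0.2},
    {"xyz": [0,0,0],"yaw": 0,"jaw": 0.2},
  ],
)

```text
t: 8.65
eef_pos: [0.5986, -0.0426, 0.2786]
orientation: [-180.0, -0.0, 84.8]
force: [-0.6, 0.2, -0.6]
opening: 0.598
```

```bash
python3 -c "
from h import *
# tested 4, TCP z target: mouth .107 -.012+.022
R,t=None,None
a=np.radians(-5.27);X=np.array([.5009,-.0386])+np.array([[np.cos(a),-np.sin(a)],[np.sin(a),np.cos(a)]])@[0,-.09]
print(X);rows([*X,.30],84.73)
cv2.imwrite('pics/s2.png',cv2.resize(grab('scene')[150:330,230:400],None,fx=3,fy=3,interpolation=3))"
```

```text
[ 0.49263357 -0.12821956]
t 8.65 at [ 0.5986 -0.0426  0.2786] yaw 84.77 F [-0.6  0.2 -0.6] op 0.598
units [-3.798 -3.909 -0.855] ('yaw units', np.float64(0.006))
```

View pics/s2.png

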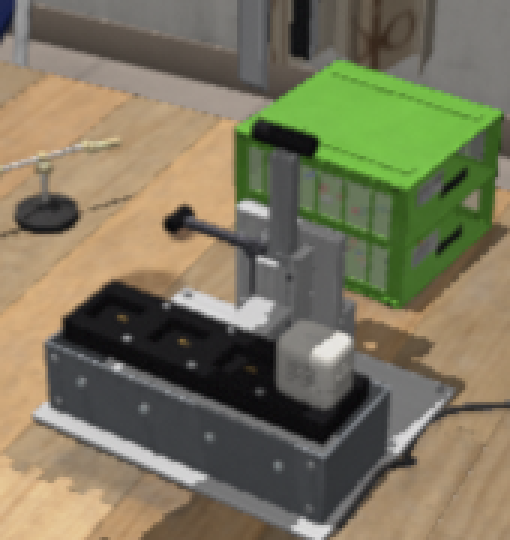

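send_rows(
  moves=[
    {"xyz": [-0.76,-0.782,0],"yaw": 0,"jaw": 0.4},
    {"xyz": [-0.76,-0.782,0],"yaw": 0,"jaw": 0.4},
    {"xyz": [-0.76,-0.782,0],"yaw": 0,"jaw": 0.4},
    {"xyz": [-0.76,-0.782,0],"yaw": 0,"jaw": 0.4},
    {"xyz": [-0.76,-0.78,0],"yaw": 0,"jaw": 0.4},
    {"xyz": [0,0,0.5],"yaw": 0,"jaw": 0.4},
    {"xyz": [0,0,0.9],"yaw": 0,"jaw": 0.4},
    {"xyz": [0,0,0.6],"yaw": 0,"jaw": 0.4},
  ],
)

```text
t: 9.5
eef_pos: [0.4917, -0.1281, 0.227]
orientation: [-179.8, -0.0, 84.7]
force: [-0.6, -0.3, -0.2]
opening: 0.697
```

```bash
python3 -c "
from h import *
rows([.4926,-.1282,.117],84.73)
im=grab('top');cv2.imwrite('pics/t1.png',im)
print(proj('scene',[[.6005,-.0478,.24]]))"
```

```text
t 9.5 at [ 0.4917 -0.1281  0.227 ] yaw 84.74 F [-0.6 -0.3 -0.2] op 0.697
units [-1.000e-03  3.800e-02  4.402e+00] ('yaw units', np.float64(0.002))
[[325.58651221 188.75388214]]
```

```bash
python3 -c "
from h import *
a=np.radians(-5.27);R=np.array([[np.cos(a),-np.sin(a)],[np.sin(a),np.cos(a)]])
im=cv2.imread('pics/s2.png')
for c,col in((.060,(0,0,255)),(.075,(0,255,255))):
    P=[[.1,-.026,.165],[.1,.026,.165],[-.033,.118,.032],[-.033,-.118,.032],[.033,.118,.032],[0,.09,.032],[0,-.09,.076]]
    W=[[*(R@p[:2]+[.5009,-.0386]),p[2]+c] for p in P]
    for u in (proj('scene',W)-[230,150]+.5)*3: cv2.drawMarker(im,tuple(int(v) for v in u),col,cv2.MARKER_CROSS,10,1)
cv2.imwrite('pics/s2m.png',im)"
```

```text
(no output)
```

View pics/s2m.png

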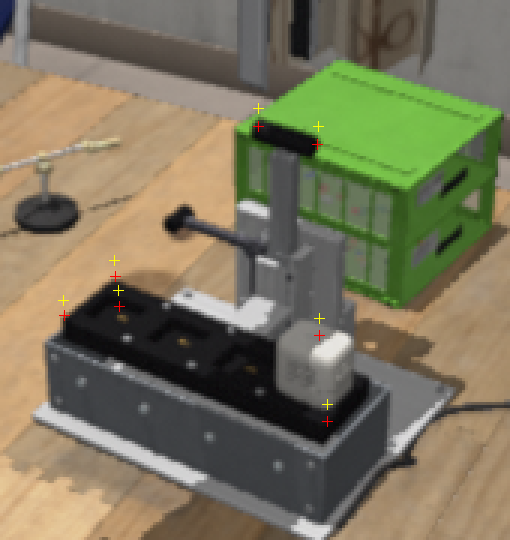

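The carriage stopped at notch 4, because the grip slid up the round bar. I regrip lower and harder, and lift it one more notch.

send_rows(
  moves=[
    {"xyz": [0,0,-1],"yaw": 0,"jaw": 0.2},
    {"xyz": [0,0,-1],"yaw": 0,"jaw": 0.2},
    {"xyz": [0.7,0.8,0],"yaw": 0,"jaw": 0},
    {"xyz": [0.7,0.8,0],"yaw": 0,"jaw": 0},
    {"xyz": [0.7,0.8,0],"yaw": 0,"jaw": 0},
    {"xyz": [0.7,0.8,0],"yaw": 0,"jaw": 0},
    {"xyz": [0.6,0.76,0],"yaw": 0,"jaw": 0},
    {"xyz": [0,0,0],"yaw": 0,"jaw": 0},
  ],
  newtons=60,
)

```text
t: 10.35
eef_pos: [0.6012, -0.0496, 0.2777]
orientation: [-180.0, -0.1, 85.0]
force: [-0.5, -0.1, -0.1]
opening: 0.501
```

```bash
python3 -c "
from h import *
rows([.6005,-.0478,.204],84.73)"
```

```text
t 10.35 at [ 0.6012 -0.0496  0.2777] yaw 85.03 F [-0.5 -0.1 -0.1] op 0.501
units [ 0.068 -0.034  2.947] ('yaw units', np.float64(0.05))
```

send_rows(
  moves=[
    {"xyz": [0,0,0.8],"yaw": 0,"jaw": 0},
    {"xyz": [0,0,0.8],"yaw": 0,"jaw": 0},
    {"xyz": [0,0,0.8],"yaw": 0,"jaw": 0},
    {"xyz": [0,0,0.5],"yaw": 0,"jaw": 0},
    {"xyz": [0,0,0],"yaw": 0,"jaw": 0},
  ],
)

```text
t: 10.85
eef_pos: [0.5975, -0.053, 0.2047]
orientation: [-179.8, 0.0, 84.7]
force: [-0.2, 0.5, -0.5]
opening: 0.499
```

send_rows(
  moves=[
    {"xyz": [0,0,0],"yaw": 0,"jaw": -1},
    {"xyz": [0,0,0],"yaw": 0,"jaw": -1},
    {"xyz": [0,0,0],"yaw": 0,"jaw": -1},
    {"xyz": [0,0,0],"yaw": 0,"jaw": -1},
    {"xyz": [0,0,0],"yaw": 0,"jaw": -1},
    {"xyz": [0,0,0],"yaw": 0,"jaw": -1},
  ],
)

```text
t: 11.45
eef_pos: [0.5994, -0.0528, 0.2071]
orientation: [180.0, -0.0, 84.8]
force: [-1.6, 0.5, 4.2]
opening: 0.178
```

send_rows(
  moves=[
    {"xyz": [0,0,-0.15],"yaw": 0,"jaw": -1},
    {"xyz": [0,0,-0.15],"yaw": 0,"jaw": -1},
    {"xyz": [0,0,-0.15],"yaw": 0,"jaw": -1},
    {"xyz": [0,0,-0.15],"yaw": 0,"jaw": -1},
    {"xyz": [0,0,-0.12],"yaw": 0,"jaw": -1},
    {"xyz": [0,0,0],"yaw": 0,"jaw": -1},
    {"xyz": [0,0,0],"yaw": 0,"jaw": -1},
  ],
)

```text
t: 12.15
eef_pos: [0.5993, -0.0528, 0.2241]
orientation: [-180.0, 0.0, 84.8]
force: [2.1, -0.3, -9.3]
opening: 0.178
```

```bash
python3 -c "
from h import *
rows([.6005,-.0478,.204],84.73)"
```

```text
t 12.15 at [ 0.5993 -0.0528  0.2241] yaw 84.77 F [ 2.1 -0.3 -9.3] op 0.178
units [0.204 0.03  0.805] ('yaw units', np.float64(0.006))
```

send_rows(
  moves=[
    {"xyz": [0,0,-0.06],"yaw": 0,"jaw": -1},
    {"xyz": [0,0,0],"yaw": 0,"jaw": -1},
    {"xyz": [0,0,0],"yaw": 0,"jaw": -1},
  ],
)

```text
t: 12.45
eef_pos: [0.5993, -0.0528, 0.2262]
orientation: [180.0, -0.0, 84.8]
force: [2.4, -0.9, -7.6]
opening: 0.177
```

send_rows(
  moves=[
    {"xyz": [0,0,0.1],"yaw": 0,"jaw": -1},
    {"xyz": [0,0,0.1],"yaw": 0,"jaw": -1},
    {"xyz": [0,0,0],"yaw": 0,"jaw": -1},
    {"xyz": [0,0,0],"yaw": 0,"jaw": -1},
  ],
)

```text
t: 12.85
eef_pos: [0.5994, -0.0528, 0.222]
orientation: [180.0, -0.0, 84.8]
force: [-2.8, 0.5, 3.2]
opening: 0.179
```

```bash
python3 -c "
from h import *
rows([.6005,-.0478,.204],84.73)"
```

```text
t 12.85 at [ 0.5994 -0.0528  0.222 ] yaw 84.76 F [-2.8  0.5  3.2] op 0.179
units [0.205 0.027 0.721] ('yaw units', np.float64(0.005))
```

send_rows(
  moves=[
    {"xyz": [0,0,0],"yaw": 0,"jaw": 0.2},
    {"xyz": [0,0,0],"yaw": 0,"jaw": 0.2},
    {"xyz": [0,0,0],"yaw": 0,"jaw": 0.2},
    {"xyz": [0,0,0],"yaw": 0,"jaw": 0.2},
    {"xyz": [0,0,-0.6],"yaw": 0,"jaw": 0.2},
    {"xyz": [0,0,-1],"yaw": 0,"jaw": 0.2},
    {"xyz": [0,0,-1],"yaw": 0,"jaw": 0.2},
    {"xyz": [0,0,0],"yaw": 0,"jaw": 0.4},
  ],
  newtons=30,
)

```text
t: 13.65
eef_pos: [0.6016, -0.0534, 0.2892]
orientation: [179.6, 0.0, 84.8]
force: [0.2, 0.0, -0.7]
opening: 0.653
```

send_rows(
  moves=[
    {"xyz": [-0.72,-0.8,0],"yaw": 0,"jaw": 0.4},
    {"xyz": [-0.72,-0.8,0],"yaw": 0,"jaw": 0.4},
    {"xyz": [-0.72,-0.8,0],"yaw": 0,"jaw": 0.4},
    {"xyz": [-0.72,-0.8,0],"yaw": 0,"jaw": 0.4},
    {"xyz": [-0.72,-0.75,0],"yaw": 0,"jaw": 0.4},
    {"xyz": [0,0,0],"yaw": 0,"jaw": 0.4},
    {"xyz": [0,0,0],"yaw": 0,"jaw": 0.4},
  ],
)

```text
t: 14.35
eef_pos: [0.4928, -0.1333, 0.2856]
orientation: [-180.0, -0.0, 84.7]
force: [0.4, 0.6, -0.1]
opening: 0.698
```

```bash
python3 -c "
from h import *
rows([.4926,-.1282,.117],84.73)
a=np.radians(-5.27);R=np.array([[np.cos(a),-np.sin(a)],[np.sin(a),np.cos(a)]])
im=grab('scene');t=grab('top');cv2.imwrite('pics/t2.png',t)
P=[[.1,-.026,.165],[.1,.026,.165],[-.033,.118,.032],[-.033,-.118,.032],[.033,.118,.032],[0,.09,.032],[0,.03,.032],[0,-.03,.032],[0,-.09,.076]]
W=[[*(R@p[:2]+[.5009,-.0386]),p[2]+.075] for p in P]
o=[]
for n,i,(x,y) in(('scene',im,(230,150)),('top',t,(255,180))):
    b=cv2.resize(i[y:y+150,x:x+130],None,fx=3,fy=4 if 0 else 3,interpolation=3)
    for u in (proj(n,W)-[x,y]+.5)*3: cv2.drawMarker(b,tuple(int(v) for v in u),(0,255,255),cv2.MARKER_CROSS,8,1)
    o.append(b)
cv2.imwrite('pics/s3.png',np.hstack(o))"
```

```text
t 14.35 at [ 0.4928 -0.1333  0.2856] yaw 84.72 F [ 0.4  0.6 -0.1] op 0.698
units [ 0.201 -0.026  6.744] ('yaw units', np.float64(-0.002))
```

View pics/s3.png

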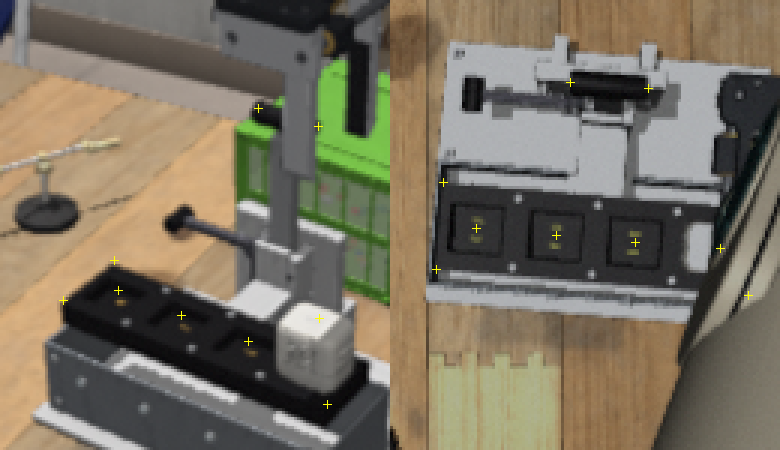

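The carriage is at the top notch; the 0.075 predictions match in both views. Now I pick the finished supply.

send_rows(
  moves=[
    {"xyz": [0.2,-0.02,0.9],"yaw": 0,"jaw": 0.4},
    {"xyz": [0,0,1],"yaw": 0,"jaw": 0.4},
    {"xyz": [0,0,1],"yaw": 0,"jaw": 0.4},
    {"xyz": [0,0,1],"yaw": 0,"jaw": 0.4},
    {"xyz": [0,0,1],"yaw": 0,"jaw": 0.4},
    {"xyz": [0,0,1],"yaw": 0,"jaw": 0.4},
    {"xyz": [0,0,0.8],"yaw": 0,"jaw": 0.4},
    {"xyz": [0,0,0],"yaw": 0,"jaw": 0.4},
  ],
)

```text
t: 15.25
eef_pos: [0.4916, -0.1269, 0.1158]
orientation: [-179.7, -0.1, 84.9]
force: [-0.1, -1.2, 0.8]
opening: 0.699
```

send_rows(
  moves=[
    {"xyz": [0,0,0],"yaw": 0,"jaw": -1},
    {"xyz": [0,0,0],"yaw": 0,"jaw": -1},
    {"xyz": [0,0,0],"yaw": 0,"jaw": -1},
    {"xyz": [0,0,0],"yaw": 0,"jaw": -1},
    {"xyz": [0,0,0],"yaw": 0,"jaw": -1},
  ],
)

```text
t: 15.75
eef_pos: [0.4931, -0.1283, 0.1192]
orientation: [179.9, -0.0, 84.8]
force: [-0.7, 0.7, 3.9]
opening: 0.399
```

```bash
python3 -c "
from h import *
rows([.4926,-.1282,.117],84.73)"
```

```text
t 15.75 at [ 0.4931 -0.1283  0.1192] yaw 84.77 F [-0.7  0.7  3.9] op 0.399
units [ 0.003 -0.02   0.088] ('yaw units', np.float64(0.007))
```

send_rows(
  moves=[
    {"xyz": [0,0,-0.3],"yaw": 0,"jaw": -1},
    {"xyz": [0,0,-0.4],"yaw": 0,"jaw": -1},
    {"xyz": [0,0,-0.8],"yaw": 0,"jaw": -1},
    {"xyz": [0,0,-1],"yaw": 0,"jaw": -1},
    {"xyz": [0,0,-1],"yaw": 0,"jaw": -1},
    {"xyz": [0,0,-1],"yaw": 0,"jaw": -1},
    {"xyz": [0,0,-1],"yaw": 0,"jaw": -1},
    {"xyz": [0,0,0],"yaw": 0,"jaw": -1},
  ],
)

```text
t: 16.55
eef_pos: [0.4949, -0.1293, 0.2595]
orientation: [179.6, 0.0, 84.8]
force: [0.5, -0.2, -0.9]
opening: 0.395
```

```bash
cat >> h.py <<'E'
def tray(im,r=(125,205,215,315)):
    x0,y0,x1,y1=r;hsv=cv2.cvtColor(im,cv2.COLOR_BGR2HSV)
    t=cv2.findContours(((hsv[:,:,2]<150)&(hsv[:,:,1]<60)).astype(np.uint8)[y0:y1,x0:x1].copy(),cv2.RETR_EXTERNAL,cv2.CHAIN_APPROX_NONE)[0]
    c=max(t,key=cv2.contourArea)+[x0,y0];q=cv2.minAreaRect(c);b=onz('top',cv2.boxPoints(q),.026)
    print('tray',np.round(q[0],1),np.round(q[1],1),round(q[2],1),b.mean(0).round(4),'sides',np.linalg.norm(b[1]-b[0]).round(3),np.linalg.norm(b[2]-b[1]).round(3))
E
python3 -c "
from h import *
rows([.5025,.3444,.26])
tray(grab('top'),(100,190,240,330))"
```

```text
t 16.55 at [ 0.4949 -0.1293  0.2595] yaw 84.75 F [ 0.5 -0.2 -0.9] op 0.395
units [18.898 -1.431 -0.019] 
tray [167.1 260.4] [54.5 82.3] 8.3 [0.5025 0.3444 0.026 ] sides 0.203 0.138
```

send_rows(
  moves=[
    {"xyz": [0.945,-0.0716,0],"yaw": 0,"jaw": -1},
    {"xyz": [0.945,-0.0716,0],"yaw": 0,"jaw": -1},
    {"xyz": [0.945,-0.0716,0],"yaw": 0,"jaw": -1},
    {"xyz": [0.945,-0.0716,0],"yaw": 0,"jaw": -1},
    {"xyz": [0.945,-0.0716,0],"yaw": 0,"jaw": -1},
    {"xyz": [0.945,-0.0716,0],"yaw": 0,"jaw": -1},
    {"xyz": [0.945,-0.0716,0],"yaw": 0,"jaw": -1},
    {"xyz": [0.945,-0.0716,0],"yaw": 0,"jaw": -1},
  ],
)

```text
t: 17.4
eef_pos: [0.4947, 0.062, 0.2547]
orientation: [-179.9, 0.0, 84.8]
force: [0.9, -0.9, -1.4]
opening: 0.397
```

send_rows(
  moves=[
    {"xyz": [0.945,-0.0716,0],"yaw": 0,"jaw": -1},
    {"xyz": [0.945,-0.0716,0],"yaw": 0,"jaw": -1},
    {"xyz": [0.945,-0.0716,0],"yaw": 0,"jaw": -1},
    {"xyz": [0.945,-0.0716,0],"yaw": 0,"jaw": -1},
    {"xyz": [0.945,-0.0716,0],"yaw": 0,"jaw": -1},
    {"xyz": [0.945,-0.0716,0],"yaw": 0,"jaw": -1},
    {"xyz": [0.945,-0.0716,0],"yaw": 0,"jaw": -1},
    {"xyz": [0.945,-0.0716,0],"yaw": 0,"jaw": -1},
  ],
)

```text
t: 18.2
eef_pos: [0.4978, 0.2512, 0.2545]
orientation: [-179.9, 0.1, 84.8]
force: [0.9, 0.4, -0.6]
opening: 0.398
```

send_rows(
  moves=[
    {"xyz": [0.945,-0.0716,0],"yaw": 0,"jaw": -1},
    {"xyz": [0.945,-0.0716,0],"yaw": 0,"jaw": -1},
    {"xyz": [0.945,-0.0716,0],"yaw": 0,"jaw": -1},
    {"xyz": [0.945,-0.0716,0],"yaw": 0,"jaw": -1},
    {"xyz": [0,0,0],"yaw": 0,"jaw": -1},
  ],
)

```text
t: 18.7
eef_pos: [0.4983, 0.3493, 0.2538]
orientation: [-179.8, -0.0, 85.1]
force: [-0.0, 0.3, -2.1]
opening: 0.398
```

```bash
python3 -c "
from h import *
rows([.5025,.3444,.029])
tray(grab('top'),(100,190,240,330))"
```

```text
t 18.7 at [0.4983 0.3493 0.2538] yaw 85.07 F [-0.   0.3 -2.1] op 0.398
units [-0.179  0.184  8.994] 
tray [149.5 258.5] [ 99. 103.] 0.0 [0.5077 0.3907 0.026 ] sides 0.257 0.254
```

send_rows(
  moves=[
    {"xyz": [-0.1,0.1,0.9],"yaw": 0,"jaw": -1},
    {"xyz": [0,0,1],"yaw": 0,"jaw": -1},
    {"xyz": [0,0,1],"yaw": 0,"jaw": -1},
    {"xyz": [0,0,1],"yaw": 0,"jaw": -1},
    {"xyz": [0,0,1],"yaw": 0,"jaw": -1},
    {"xyz": [0,0,1],"yaw": 0,"jaw": -1},
    {"xyz": [0,0,1],"yaw": 0,"jaw": -1},
    {"xyz": [0,0,0.9],"yaw": 0,"jaw": -1},
  ],
)

```text
t: 19.55
eef_pos: [0.5021, 0.3403, 0.0593]
orientation: [-179.9, 0.1, 84.7]
force: [-0.0, 0.1, -1.6]
opening: 0.398
```

```bash
python3 -c "
from h import *
rows([.5025,.3444,.028])
cv2.imwrite('pics/s4.png',cv2.resize(grab('scene')[120:320,90:290],None,fx=3,fy=3,interpolation=3))"
```

```text
t 19.55 at [0.5021 0.3403 0.0593] yaw 84.67 F [-0.   0.1 -1.6] op 0.398
units [0.165 0.    1.253]
```

View pics/s4.png

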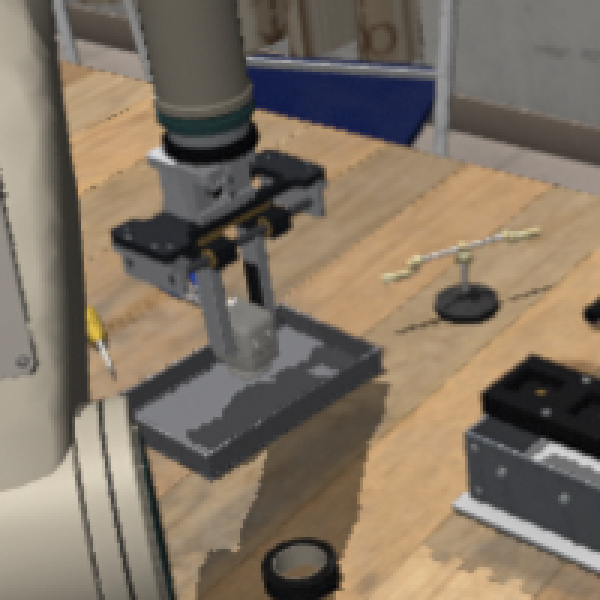

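The supply is upright over the middle of the tray. I lower it and release.

send_rows(
  moves=[
    {"xyz": [0,0,0.5],"yaw": 0,"jaw": -1},
    {"xyz": [0,0,0.4],"yaw": 0,"jaw": -1},
    {"xyz": [0,0,0.2],"yaw": 0,"jaw": -1},
    {"xyz": [0,0,0.13],"yaw": 0,"jaw": -1},
    {"xyz": [0,0,0],"yaw": 0,"jaw": -1},
  ],
)

```text
t: 20.1
eef_pos: [0.5026, 0.3427, 0.0303]
orientation: [180.0, -0.0, 84.8]
force: [-0.3, 0.1, -1.6]
opening: 0.392
```

```bash
python3 -c "
from h import *
rows([.5025,.3444,.028])"
```

```text
t 20.1 at [0.5026 0.3427 0.0303] yaw 84.77 F [-0.3  0.1 -1.6] op 0.392
units [ 0.067 -0.01   0.092]
```

send_rows(
  moves=[
    {"xyz": [0,0,0.08],"yaw": 0,"jaw": -1},
    {"xyz": [0,0,0.04],"yaw": 0,"jaw": -1},
    {"xyz": [0,0,0],"yaw": 0,"jaw": -1},
    {"xyz": [0,0,0],"yaw": 0,"jaw": 0},
    {"xyz": [0,0,0],"yaw": 0,"jaw": 0.2},
    {"xyz": [0,0,0],"yaw": 0,"jaw": 0.2},
    {"xyz": [0,0,0],"yaw": 0,"jaw": 0.2},
    {"xyz": [0,0,-0.3],"yaw": 0,"jaw": 0.2},
  ],
)

```text
t: 20.9
eef_pos: [0.5018, 0.3423, 0.0341]
orientation: [-179.9, 0.1, 84.8]
force: [-0.2, 0.5, -0.2]
opening: 0.598
```

send_rows(
  moves=[
    {"xyz": [0,0,-1],"yaw": 0,"jaw": 0.2},
    {"xyz": [0,0,-1],"yaw": 0,"jaw": 0.2},
    {"xyz": [0,0,-1],"yaw": 0,"jaw": 0.2},
    {"xyz": [0,0,-1],"yaw": 0,"jaw": 0.2},
    {"xyz": [0,0,-1],"yaw": 0,"jaw": 0.2},
    {"xyz": [0,0,-1],"yaw": 0,"jaw": 0.2},
    {"xyz": [0,0,-1],"yaw": 0,"jaw": 0.2},
    {"xyz": [0,0,-1],"yaw": 0,"jaw": 0.2},
  ],
)

```text
t: 21.7
eef_pos: [0.5024, 0.3425, 0.2364]
orientation: [180.0, -0.0, 84.8]
force: [-1.4, 0.6, -0.4]
opening: 0.6
```

```bash
cat >> h.py <<'E'
def supplies(im,lo=175):
    hsv=cv2.cvtColor(im,cv2.COLOR_BGR2HSV);m=((hsv[:,:,1]<40)&(hsv[:,:,2]>lo)).astype(np.uint8)
    m[:,:400]=0;m[:205]=0;m[310:]=0;m[:,510:]=0
    for c in cv2.findContours(m,cv2.RETR_EXTERNAL,cv2.CHAIN_APPROX_NONE)[0]:
        if cv2.contourArea(c)>80:
            r=cv2.minAreaRect(c);M=cv2.moments(c);g=(M['m10']/M['m00'],M['m01']/M['m00'])
            b=cv2.boxPoints(r);W=onz('top',b,.056);e=W[1:3]-W[:2];e=e[np.argmin(np.linalg.norm(e,axis=1))]
            print('px',np.round(g,1),'box',onz('top',[r[0]],.056)[0].round(4),'cen',onz('top',[g],.056)[0].round(4),'sides',np.linalg.norm(W[1]-W[0]).round(3),np.linalg.norm(W[2]-W[1]).round(3),'xdir',round((np.degrees(np.arctan2(e[1],e[0]))+90)%180-90,1))
E
python3 -c "
from h import *
rows([.5025,.3444,.028])
t=grab('top');cv2.imwrite('pics/t3.png',t)
for lo in(130,150,165,180,190): print(lo);supplies(t,lo)
c,_=None,None
s=grab('scene');h=cv2.cvtColor(s,cv2.COLOR_BGR2HSV);m=((h[:,:,1]<30)&(h[:,:,2]>190)).astype(np.uint8);m[:,:375]=0;m[:270]=0;m[400:]=0;m[:,495:]=0
for c in cv2.findContours(m,0,1)[0]:
    if cv2.contourArea(c)>60: M=cv2.moments(c);g=(M['m10']/M['m00'],M['m01']/M['m00']);print('scene',np.round(g,1),cv2.contourArea(c),onz('scene',[g],.056).round(4))
"
```

```text
t 21.7 at [0.5024 0.3425 0.2364] yaw 84.75 F [-1.4  0.6 -0.4] op 0.6
units [ 7.600e-02 -2.000e-03  8.335e+00] 
130
px [433.1 293.3] box [ 0.4187 -0.2986  0.056 ] cen [ 0.4184 -0.2989  0.056 ] sides 0.046 0.034 xdir 10.6
px [492.1 264.4] box [ 0.4851 -0.4442  0.056 ] cen [ 0.4852 -0.444   0.056 ] sides 0.046 0.035 xdir 7.0
px [444.4 215.4] box [ 0.6036 -0.3299  0.056 ] cen [ 0.6036 -0.3299  0.056 ] sides 0.046 0.035 xdir 3.7
150
px [432.9 293.4] box [ 0.4184 -0.2985  0.056 ] cen [ 0.4183 -0.2984  0.056 ] sides 0.045 0.033 xdir 10.6
px [492.2 264.4] box [ 0.4852 -0.4444  0.056 ] cen [ 0.4852 -0.4442  0.056 ] sides 0.045 0.034 xdir 7.0
px [444.6 215.3] box [ 0.6037 -0.3303  0.056 ] cen [ 0.6039 -0.3304  0.056 ] sides 0.045 0.034 xdir 4.2
165
px [432.9 293.3] box [ 0.4184 -0.2982  0.056 ] cen [ 0.4184 -0.2983  0.056 ] sides 0.043 0.032 xdir 10.6
px [492.5 264.3] box [ 0.4855 -0.4449  0.056 ] cen [ 0.4854 -0.4448  0.056 ] sides 0.043 0.032 xdir 6.0
px [444.4 215.4] box [ 0.6034 -0.3301  0.056 ] cen [ 0.6037 -0.3299  0.056 ] sides 0.041 0.031 xdir -1.6
180
px [432.9 293.4] box [ 0.4181 -0.2983  0.056 ] cen [ 0.4182 -0.2984  0.056 ] sides 0.041 0.031 xdir 10.6
px [492.3 264.4] box [ 0.485  -0.4446  0.056 ] cen [ 0.4851 -0.4443  0.056 ] sides 0.041 0.03 xdir 7.1
px [444.4 215.2] box [ 0.6041 -0.3297  0.056 ] cen [ 0.604  -0.3298  0.056 ] sides 0.041 0.03 xdir 3.7
190
scene [474.2 340.2] 218.5 [[ 0.4799 -0.4445  0.056 ]]
scene [394.3 337.4] 223.5 [[ 0.4136 -0.2988  0.056 ]]
scene [436.6 290.5] 155.0 [[ 0.5983 -0.3302  0.056 ]]
```

send_rows(
  moves=[
    {"xyz": [-0.957,-0.037,0],"yaw": 0,"jaw": 0.5},
    {"xyz": [-0.957,-0.037,0],"yaw": 0,"jaw": 0.5},
    {"xyz": [-0.957,-0.037,0],"yaw": 0,"jaw": 0.5},
    {"xyz": [-0.957,-0.037,0],"yaw": 0,"jaw": 0.5},
    {"xyz": [-0.957,-0.037,0],"yaw": 0,"jaw": 0.5},
    {"xyz": [-0.957,-0.037,0],"yaw": 0,"jaw": 0.5},
    {"xyz": [-0.957,-0.037,0],"yaw": 0,"jaw": 0.5},
    {"xyz": [-0.957,-0.037,0],"yaw": 0,"jaw": 0.5},
  ],
)

```text
t: 22.6
eef_pos: [0.4769, 0.1516, 0.2341]
orientation: [-179.9, 0.0, 84.8]
force: [0.4, -0.0, -0.2]
opening: 0.749
```

send_rows(
  moves=[
    {"xyz": [-0.957,-0.037,0],"yaw": 0,"jaw": 0.5},
    {"xyz": [-0.957,-0.037,0],"yaw": 0,"jaw": 0.5},
    {"xyz": [-0.957,-0.037,0],"yaw": 0,"jaw": 0.5},
    {"xyz": [-0.957,-0.037,0],"yaw": 0,"jaw": 0.5},
    {"xyz": [-0.957,-0.037,0],"yaw": 0,"jaw": 0.5},
    {"xyz": [-0.957,-0.037,0],"yaw": 0,"jaw": 0.5},
    {"xyz": [-0.957,-0.037,0],"yaw": 0,"jaw": 0.5},
    {"xyz": [-0.957,-0.037,0],"yaw": 0,"jaw": 0.5},
  ],
)

```text
t: 23.4
eef_pos: [0.452, -0.0381, 0.2342]
orientation: [-179.9, 0.0, 84.8]
force: [-0.6, 0.0, 0.8]
opening: 0.751
```

send_rows(
  moves=[
    {"xyz": [-0.957,-0.037,0],"yaw": 0,"jaw": 0.5},
    {"xyz": [-0.957,-0.037,0],"yaw": 0,"jaw": 0.5},
    {"xyz": [-0.957,-0.037,0],"yaw": 0,"jaw": 0.5},
    {"xyz": [-0.957,-0.037,0],"yaw": 0,"jaw": 0.5},
    {"xyz": [-0.957,-0.037,0],"yaw": 0,"jaw": 0.5},
    {"xyz": [-0.957,-0.037,0],"yaw": 0,"jaw": 0.5},
    {"xyz": [-0.957,-0.037,0],"yaw": 0,"jaw": 0.5},
    {"xyz": [-0.957,-0.037,0],"yaw": 0,"jaw": 0.5},
  ],
)

```text
t: 24.2
eef_pos: [0.4273, -0.2277, 0.2342]
orientation: [-179.9, -0.0, 84.8]
force: [0.5, 0.6, -0.2]
opening: 0.75
```

send_rows(
  moves=[
    {"xyz": [-0.957,-0.037,0],"yaw": 0,"jaw": 0.5},
    {"xyz": [-0.957,-0.037,0],"yaw": 0,"jaw": 0.5},
    {"xyz": [-0.957,-0.037,0],"yaw": 0,"jaw": 0.5},
    {"xyz": [0,0,0.4],"yaw": 0.95,"jaw": 0.5},
    {"xyz": [0,0,0.4],"yaw": 0.95,"jaw": 0.5},
    {"xyz": [0,0,0.4],"yaw": 0.95,"jaw": 0.5},
    {"xyz": [0,0,0.4],"yaw": 0.95,"jaw": 0.5},
    {"xyz": [0,0,0.4],"yaw": 0.95,"jaw": 0.5},
  ],
)

```text
t: 25.0
eef_pos: [0.4182, -0.298, 0.1837]
orientation: [-179.9, 0.0, 56.0]
force: [0.3, 0.4, -0.3]
opening: 0.75
```

send_rows(
  moves=[
    {"xyz": [0,0,0.4],"yaw": 0.95,"jaw": 0.5},
    {"xyz": [0,0,0.4],"yaw": 0.95,"jaw": 0.5},
    {"xyz": [0,0,0.4],"yaw": 0.95,"jaw": 0.5},
    {"xyz": [0,0,0.4],"yaw": 0.95,"jaw": 0.5},
    {"xyz": [0,0,0.4],"yaw": 0.95,"jaw": 0.5},
    {"xyz": [0,0,0.4],"yaw": 0.95,"jaw": 0.5},
    {"xyz": [0,0,0.4],"yaw": 0.95,"jaw": 0.5},
    {"xyz": [0,0,0.4],"yaw": 0.95,"jaw": 0.5},
  ],
)

```text
t: 25.8
eef_pos: [0.4182, -0.298, 0.1038]
orientation: [-180.0, 0.1, 10.4]
force: [0.9, 0.2, -0.2]
opening: 0.751
```

```bash
python3 -c "
from h import *
rows([.4183,-.2985,.022],10.6)
tray(grab('top'),(100,190,240,330))"
```

```text
t 25.8 at [ 0.4182 -0.298   0.1038] yaw 10.43 F [ 0.9  0.2 -0.2] op 0.751
units [1.000e-03 2.100e-02 3.272e+00] ('yaw units', np.float64(-0.029))
tray [167.2 260.4] [54.3 82.4] 8.6 [0.5026 0.3443 0.026 ] sides 0.203 0.138
```

send_rows(
  moves=[
    {"xyz": [0,0.02,0.8],"yaw": 0,"jaw": 0.5},
    {"xyz": [0,0,0.8],"yaw": 0,"jaw": 0.5},
    {"xyz": [0,0,0.8],"yaw": 0,"jaw": 0.5},
    {"xyz": [0,0,0.6],"yaw": 0,"jaw": 0.5},
    {"xyz": [0,0,0.27],"yaw": 0,"jaw": 0.5},
    {"xyz": [0,0,0],"yaw": 0,"jaw": 0.5},
  ],
)

```text
t: 26.45
eef_pos: [0.4182, -0.2984, 0.0223]
orientation: [-179.9, 0.1, 10.7]
force: [-0.4, 0.2, 0.9]
opening: 0.753
```

send_rows(
  moves=[
    {"xyz": [0,0,0],"yaw": 0,"jaw": -1},
    {"xyz": [0,0,0],"yaw": 0,"jaw": -1},
    {"xyz": [0,0,0],"yaw": 0,"jaw": -1},
    {"xyz": [0,0,0],"yaw": 0,"jaw": -1},
    {"xyz": [0,0,0],"yaw": 0,"jaw": -1},
  ],
)

```text
t: 26.95
eef_pos: [0.4192, -0.299, 0.0236]
orientation: [180.0, -0.1, 10.7]
force: [-0.4, 0.4, 4.9]
opening: 0.524
```

```bash
python3 -c "
from h import *
rows([.4183,-.2985,.022],10.6)"
```

```text
t 26.95 at [ 0.4192 -0.299   0.0236] yaw 10.68 F [-0.4  0.4  4.9] op 0.524
units [-0.033 -0.028  0.063] ('yaw units', np.float64(0.013))
```

send_rows(
  moves=[
    {"xyz": [0,0,-0.4],"yaw": 0,"jaw": -1},
    {"xyz": [0,0,-0.8],"yaw": 0,"jaw": -1},
    {"xyz": [0,0,-1],"yaw": 0.66,"jaw": -1},
    {"xyz": [0,0,-1],"yaw": 0.66,"jaw": -1},
    {"xyz": [0,0,-1],"yaw": 0.66,"jaw": -1},
    {"xyz": [0,0,-1],"yaw": 0.68,"jaw": -1},
    {"xyz": [0,0,-1],"yaw": 0,"jaw": -1},
    {"xyz": [0,0,-0.8],"yaw": 0,"jaw": -1},
  ],
)

```text
t: 27.75
eef_pos: [0.4186, -0.2987, 0.1996]
orientation: [180.0, -0.0, -5.3]
force: [-0.2, -0.2, -1.2]
opening: 0.52
```

```bash
python3 -c "
from h import *
rows([.4985,-.0684,.2],-5.27)"
```

```text
t 27.75 at [ 0.4186 -0.2987  0.1996] yaw -5.31 F [-0.2 -0.2 -1.2] op 0.52
units [ 2.33  -9.47  -0.016] ('yaw units', np.float64(-0.007))
```

send_rows(
  moves=[
    {"xyz": [0.2,-0.9,0],"yaw": 0,"jaw": -1},
    {"xyz": [0.2,-0.9,0],"yaw": 0,"jaw": -1},
    {"xyz": [0.2,-0.9,0],"yaw": 0,"jaw": -1},
    {"xyz": [0.2,-0.9,0],"yaw": 0,"jaw": -1},
    {"xyz": [0.3,-0.9,0],"yaw": 0,"jaw": -1},
    {"xyz": [0.3,-0.9,0],"yaw": 0,"jaw": -1},
    {"xyz": [0.3,-0.9,0],"yaw": 0,"jaw": -1},
    {"xyz": [0.3,-0.9,0],"yaw": 0,"jaw": -1},
  ],
)

```text
t: 28.55
eef_pos: [0.4851, -0.1231, 0.1983]
orientation: [-180.0, 0.0, -5.3]
force: [-0.6, 1.0, -1.8]
opening: 0.519
```

send_rows(
  moves=[
    {"xyz": [0.2,-0.9,0],"yaw": 0,"jaw": -1},
    {"xyz": [0.13,-0.9,0],"yaw": 0,"jaw": -1},
    {"xyz": [0,-0.47,0],"yaw": 0,"jaw": -1},
    {"xyz": [0,0,0.8],"yaw": 0,"jaw": -1},
    {"xyz": [0,0,0.8],"yaw": 0,"jaw": -1},
    {"xyz": [0,0,0.2],"yaw": 0,"jaw": -1},
    {"xyz": [0,0,0],"yaw": 0,"jaw": -1},
    {"xyz": [0,0,0],"yaw": 0,"jaw": -1},
  ],
)

```text
t: 29.35
eef_pos: [0.4989, -0.0691, 0.1537]
orientation: [180.0, -0.1, -5.3]
force: [0.4, -0.1, -1.2]
opening: 0.522
```

```bash
python3 -c "
from h import *
rows([.4985,-.0684,.1316],-5.27)
a=np.radians(-5.27);R=np.array([[np.cos(a),-np.sin(a)],[np.sin(a),np.cos(a)]])
im=grab('scene');x,y=270,190
b=cv2.resize(im[y:y+130,x:x+130],None,fx=4.5,fy=4.5,interpolation=3)
z=arm.observe()['eef_pos'][2]-.0236
P=[[dx,-.03+dy,z+dz] for dx,dy,dz in((-.019,-.025,.012),(-.019,.025,.012),(-.019,.025,.052),(-.019,-.025,.052),(.019,-.025,.012))]+[[.0171,-.0109,.107],[-.0171,-.0109,.107],[-.0171,-.0491,.107],[-.0171,.0109,.107]]
W=[[*(R@p[:2]+[.5013,-.0384]),p[2]] for p in P]
for u in (proj('scene',W)-[x,y]+.5)*4.5: cv2.drawMarker(b,tuple(int(v) for v in u),(0,0,255),cv2.MARKER_CROSS,8,1)
cv2.imwrite('pics/s5.png',b)"
```

```text
t 29.35 at [ 0.4989 -0.0691  0.1537] yaw -5.34 F [ 0.4 -0.1 -1.2] op 0.522
units [-0.02  -0.028  0.885] ('yaw units', np.float64(-0.012))
```

View pics/s5.png

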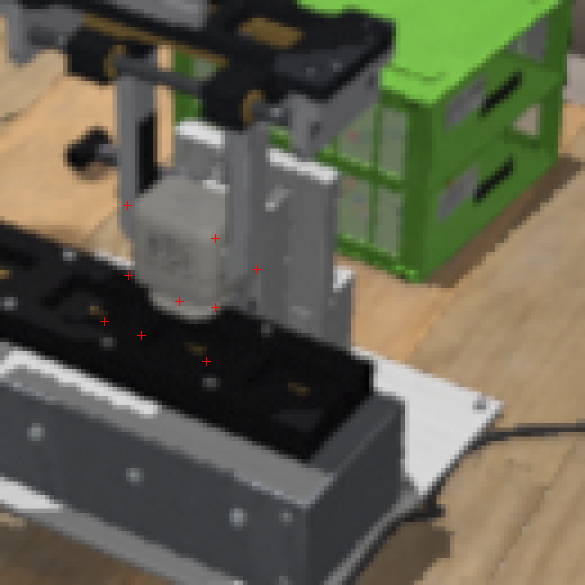

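send_rows(
  moves=[
    {"xyz": [-0.02,-0.03,0.3],"yaw": 0,"jaw": -1},
    {"xyz": [0,0,0.3],"yaw": 0,"jaw": -1},
    {"xyz": [0,0,0.2],"yaw": 0,"jaw": -1},
    {"xyz": [0,0,0.15],"yaw": 0,"jaw": -1},
    {"xyz": [0,0,0.1],"yaw": 0,"jaw": -1},
    {"xyz": [0,0,0],"yaw": 0,"jaw": -1},
  ],
)

```text
t: 30.0
eef_pos: [0.498, -0.0677, 0.1264]
orientation: [180.0, 0.0, -5.3]
force: [-0.5, 0.1, -0.6]
opening: 0.517
```

```bash
python3 -c "
from h import *
rows([.4985,-.0684,.1186],-5.27)"
```

```text
t 30.0 at [ 0.498  -0.0677  0.1264] yaw -5.3 F [-0.5  0.1 -0.6] op 0.517
units [0.021 0.028 0.31 ] ('yaw units', np.float64(-0.005))
```

send_rows(
  moves=[
    {"xyz": [0,0,0.1],"yaw": 0,"jaw": -1},
    {"xyz": [0,0,0.1],"yaw": 0,"jaw": -1},
    {"xyz": [0,0,0.1],"yaw": 0,"jaw": -1},
    {"xyz": [0,0,0.06],"yaw": 0,"jaw": -1},
    {"xyz": [0,0,0],"yaw": 0,"jaw": -1},
    {"xyz": [0,0,0],"yaw": 0,"jaw": -1},
  ],
)

```text
t: 30.6
eef_pos: [0.4982, -0.0676, 0.118]
orientation: [-180.0, -0.0, -5.3]
force: [-1.0, 1.5, 5.3]
opening: 0.517
```

```bash
python3 -c "
from h import *
rows([.4985,-.0684,.1186],-5.27)"
```

```text
t 30.6 at [ 0.4982 -0.0676  0.118 ] yaw -5.3 F [-1.   1.5  5.3] op 0.517
units [ 0.014  0.031 -0.022] ('yaw units', np.float64(-0.004))
```

send_rows(
  moves=[
    {"xyz": [0,0,0],"yaw": 0,"jaw": 0.4},
    {"xyz": [0,0,0],"yaw": 0,"jaw": 0.4},
    {"xyz": [0,0,0],"yaw": 0,"jaw": 0.4},
    {"xyz": [0,0,-0.3],"yaw": 0,"jaw": 0.4},
    {"xyz": [0,0,-0.9],"yaw": 0,"jaw": 0.4},
    {"xyz": [0,0,-1],"yaw": 0,"jaw": 0.4},
    {"xyz": [0,0,-1],"yaw": 0,"jaw": 0.4},
    {"xyz": [0,0,-0.8],"yaw": 0,"jaw": 0.4},
  ],
)

```text
t: 31.4
eef_pos: [0.4985, -0.068, 0.2195]
orientation: [180.0, -0.1, -5.3]
force: [-0.6, 0.7, -0.6]
opening: 0.698
```

send_rows(
  moves=[
    {"xyz": [0.055,0.941,0],"yaw": 0,"jaw": 0.4},
    {"xyz": [0.055,0.941,0],"yaw": 0,"jaw": 0.4},
    {"xyz": [0.055,0.941,0],"yaw": 0,"jaw": 0.4},
    {"xyz": [0.055,0.941,0],"yaw": 0,"jaw": 0.4},
    {"xyz": [0.055,0.941,0],"yaw": 0,"jaw": 0.4},
    {"xyz": [0.055,0.941,0],"yaw": 0,"jaw": 0.4},
    {"xyz": [0.055,0.941,0],"yaw": 0,"jaw": 0.4},
    {"xyz": [0.055,0.941,0],"yaw": 0,"jaw": 0.4},
  ],
)

```text
t: 32.2
eef_pos: [0.4917, -0.2571, 0.2182]
orientation: [180.0, -0.0, -5.3]
force: [-0.0, -0.5, 0.2]
opening: 0.699
```

send_rows(
  moves=[
    {"xyz": [0.055,0.941,0],"yaw": 0,"jaw": 0.4},
    {"xyz": [0.055,0.941,0],"yaw": 0,"jaw": 0.4},
    {"xyz": [0.055,0.941,0],"yaw": 0,"jaw": 0.4},
    {"xyz": [0.055,0.941,0],"yaw": 0,"jaw": 0.4},
    {"xyz": [0.055,0.941,0],"yaw": 0,"jaw": 0.4},
    {"xyz": [0.055,0.941,0],"yaw": 0,"jaw": 0.4},
    {"xyz": [0.055,0.941,0],"yaw": 0,"jaw": 0.4},
    {"xyz": [0.055,0.941,0],"yaw": 0,"jaw": 0.4},
  ],
)

```text
t: 33.0
eef_pos: [0.4852, -0.4454, 0.2181]
orientation: [180.0, 0.0, -5.3]
force: [0.5, 0.3, 0.1]
opening: 0.7
```

send_rows(
  moves=[
    {"xyz": [0,0,0],"yaw": -0.95,"jaw": 0.4},
    {"xyz": [0,0,0],"yaw": -0.95,"jaw": 0.4},
    {"xyz": [0,0,0],"yaw": -0.95,"jaw": 0.4},
    {"xyz": [0,0,0],"yaw": -0.95,"jaw": 0.4},
    {"xyz": [0,0,0],"yaw": -0.95,"jaw": 0.4},
    {"xyz": [0,0,0],"yaw": -0.95,"jaw": 0.4},
    {"xyz": [0,0,0],"yaw": -0.95,"jaw": 0.4},
    {"xyz": [0,0,0],"yaw": -0.95,"jaw": 0.4},
  ],
)

```text
t: 33.8
eef_pos: [0.4852, -0.4446, 0.2181]
orientation: [180.0, 0.0, 40.5]
force: [-0.0, -0.9, -0.3]
opening: 0.7
```

send_rows(
  moves=[
    {"xyz": [0,0,0.5],"yaw": -0.95,"jaw": 0.4},
    {"xyz": [0,0,0.5],"yaw": -0.95,"jaw": 0.4},
    {"xyz": [0,0,0.5],"yaw": -0.95,"jaw": 0.4},
    {"xyz": [0,0,0.5],"yaw": -0.95,"jaw": 0.4},
    {"xyz": [0,0,0.5],"yaw": -0.95,"jaw": 0.4},
    {"xyz": [0,0,0.5],"yaw": -0.95,"jaw": 0.4},
    {"xyz": [0,0,0.5],"yaw": -0.95,"jaw": 0.4},
    {"xyz": [0,0,0.5],"yaw": -0.95,"jaw": 0.4},
  ],
)

```text
t: 34.6
eef_pos: [0.4852, -0.4448, 0.1176]
orientation: [-180.0, 0.0, 86.1]
force: [-0.1, -0.6, 0.6]
opening: 0.697
```

```bash
python3 -c "
from h import *
rows([.4852,-.4443,.022],97)
t=grab('top');cv2.imwrite('pics/t4.png',t)
o=np.hstack([cv2.resize(t[180:300,255:395],(390,334),interpolation=3),cv2.resize(grab('scene')[190:320,240:390],(390,334),interpolation=3)]);cv2.imwrite('pics/c6.png',o)"
```

```text
t 34.6 at [ 0.4852 -0.4448  0.1176] yaw 86.12 F [-0.1 -0.6  0.6] op 0.697
units [ 0.019 -0.     3.824] ('yaw units', np.float64(-1.813))
```

View pics/c6.png

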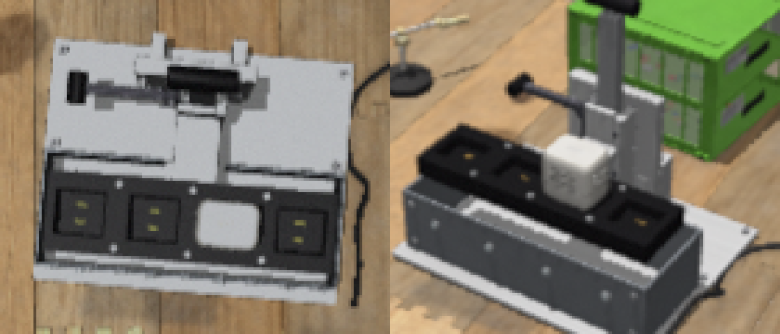

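Supply A sits home in socket 3 and the carriage is still up. Next is supply B.

send_rows(
  moves=[
    {"xyz": [0,0,0.4],"yaw": -0.9,"jaw": 0.4},
    {"xyz": [0,0,0.4],"yaw": -0.91,"jaw": 0.4},
    {"xyz": [0.02,0,0.8],"yaw": 0,"jaw": 0.4},
    {"xyz": [0,0,0.8],"yaw": 0,"jaw": 0.4},
    {"xyz": [0,0,0.8],"yaw": 0,"jaw": 0.4},
    {"xyz": [0,0,0.4],"yaw": 0,"jaw": 0.4},
    {"xyz": [0,0,0.22],"yaw": 0,"jaw": 0.4},
    {"xyz": [0,0,0],"yaw": 0,"jaw": 0.4},
  ],
)

```text
t: 35.5
eef_pos: [0.4853, -0.4441, 0.0222]
orientation: [-180.0, 0.0, 96.7]
force: [-0.0, -0.4, -0.3]
opening: 0.702
```

send_rows(
  moves=[
    {"xyz": [0,0,0],"yaw": 0,"jaw": -1},
    {"xyz": [0,0,0],"yaw": 0,"jaw": -1},
    {"xyz": [0,0,0],"yaw": 0,"jaw": -1},
    {"xyz": [0,0,0],"yaw": 0,"jaw": -1},
    {"xyz": [0,0,0],"yaw": 0,"jaw": -1},
  ],
)

```text
t: 36.0
eef_pos: [0.4855, -0.4442, 0.0227]
orientation: [180.0, 0.0, 96.8]
force: [-1.3, 0.3, 3.1]
opening: 0.396
```

```bash
python3 -c "
from h import *
rows([.4852,-.4443,.022],97)"
```

```text
t 36.0 at [ 0.4855 -0.4442  0.0227] yaw 96.76 F [-1.3  0.3  3.1] op 0.396
units [-0.004 -0.012  0.029] ('yaw units', np.float64(-0.04))
```

send_rows(
  moves=[
    {"xyz": [0,0,-0.4],"yaw": 0,"jaw": -1},
    {"xyz": [0,0,-0.8],"yaw": 0,"jaw": -1},
    {"xyz": [0,0,-1],"yaw": 0.5,"jaw": -1},
    {"xyz": [0,0,-1],"yaw": 0.5,"jaw": -1},
    {"xyz": [0,0,-1],"yaw": 0.5,"jaw": -1},
    {"xyz": [0,0,-1],"yaw": 0.5,"jaw": -1},
    {"xyz": [0,0,-1],"yaw": 0,"jaw": -1},
    {"xyz": [0,0,-0.9],"yaw": 0,"jaw": -1},
  ],
)

```text
t: 36.8
eef_pos: [0.4853, -0.4439, 0.2014]
orientation: [180.0, 0.0, 84.8]
force: [-0.3, -0.7, -0.8]
opening: 0.397
```

```bash
python3 -c "
from h import *
rows([.4930,-.1279,.2],84.73)"
```

```text
t 36.8 at [ 0.4853 -0.4439  0.2014] yaw 84.76 F [-0.3 -0.7 -0.8] op 0.397
units [12.614 -0.848  0.057] ('yaw units', np.float64(0.005))
```

send_rows(
  moves=[
    {"xyz": [0.9,-0.06,0],"yaw": 0,"jaw": -1},
    {"xyz": [0.9,-0.06,0],"yaw": 0,"jaw": -1},
    {"xyz": [0.9,-0.06,0],"yaw": 0,"jaw": -1},
    {"xyz": [0.9,-0.06,0],"yaw": 0,"jaw": -1},
    {"xyz": [0.9,-0.06,0],"yaw": 0,"jaw": -1},
    {"xyz": [0.9,-0.06,0],"yaw": 0,"jaw": -1},
    {"xyz": [0.9,-0.06,0],"yaw": 0,"jaw": -1},
    {"xyz": [0.9,-0.06,0],"yaw": 0,"jaw": -1},
  ],
)

```text
t: 37.6
eef_pos: [0.4897, -0.2626, 0.2002]
orientation: [180.0, -0.0, 84.8]
force: [-0.1, -0.3, -0.5]
opening: 0.392
```

send_rows(
  moves=[
    {"xyz": [0.9,-0.06,0],"yaw": 0,"jaw": -1},
    {"xyz": [0.9,-0.06,0],"yaw": 0,"jaw": -1},
    {"xyz": [0.9,-0.06,0],"yaw": 0,"jaw": -1},
    {"xyz": [0.9,-0.06,0],"yaw": 0,"jaw": -1},
    {"xyz": [0.9,-0.06,0],"yaw": 0,"jaw": -1},
    {"xyz": [0.9,-0.06,0],"yaw": 0,"jaw": -1},
    {"xyz": [0,0,0],"yaw": 0,"jaw": -1},
    {"xyz": [0,0,0],"yaw": 0,"jaw": -1},
  ],
)

```text
t: 38.4
eef_pos: [0.4932, -0.1285, 0.2001]
orientation: [180.0, 0.0, 84.8]
force: [0.4, -0.0, -1.3]
opening: 0.394
```

```bash
python3 -c "
from h import *
rows([.4930,-.1279,.1177],84.73)"
```

```text
t 38.4 at [ 0.4932 -0.1285  0.2001] yaw 84.82 F [ 0.4 -0.  -1.3] op 0.394
units [ 0.024 -0.011  3.298] ('yaw units', np.float64(0.015))
```

send_rows(
  moves=[
    {"xyz": [0.02,-0.01,0.7],"yaw": 0,"jaw": -1},
    {"xyz": [0,0,0.8],"yaw": 0,"jaw": -1},
    {"xyz": [0,0,0.7],"yaw": 0,"jaw": -1},
    {"xyz": [0,0,0.3],"yaw": 0,"jaw": -1},
    {"xyz": [0,0,0.2],"yaw": 0,"jaw": -1},
    {"xyz": [0,0,0.15],"yaw": 0,"jaw": -1},
    {"xyz": [0,0,0.1],"yaw": 0,"jaw": -1},
    {"xyz": [0,0,0],"yaw": 0,"jaw": -1},
  ],
)

```text
t: 39.2
eef_pos: [0.4931, -0.128, 0.1261]
orientation: [180.0, 0.0, 84.8]
force: [-0.7, 0.4, -0.7]
opening: 0.395
```

```bash
python3 -c "
from h import *
rows([.4930,-.1279,.1177],84.73)"
```

```text
t 39.2 at [ 0.4931 -0.128   0.1261] yaw 84.76 F [-0.7  0.4 -0.7] op 0.395
units [ 0.003 -0.006  0.337] ('yaw units', np.float64(0.006))
```

send_rows(
  moves=[
    {"xyz": [0,0,0.1],"yaw": 0,"jaw": -1},
    {"xyz": [0,0,0.1],"yaw": 0,"jaw": -1},
    {"xyz": [0,0,0.1],"yaw": 0,"jaw": -1},
    {"xyz": [0,0,0.08],"yaw": 0,"jaw": -1},
    {"xyz": [0,0,0],"yaw": 0,"jaw": -1},
    {"xyz": [0,0,0],"yaw": 0,"jaw": -1},
  ],
)

```text
t: 39.8
eef_pos: [0.4932, -0.1278, 0.117]
orientation: [180.0, -0.0, 84.8]
force: [-1.8, 0.5, 5.3]
opening: 0.398
```

send_rows(
  moves=[
    {"xyz": [0,0,0],"yaw": 0,"jaw": 0.2},
    {"xyz": [0,0,0],"yaw": 0,"jaw": 0.2},
    {"xyz": [0,0,0],"yaw": 0,"jaw": 0.2},
    {"xyz": [0,0,-0.3],"yaw": 0,"jaw": 0.2},
    {"xyz": [0,0,-0.9],"yaw": 0,"jaw": 0.2},
    {"xyz": [0,0,-1],"yaw": 0,"jaw": 0.3},
    {"xyz": [0,0,-1],"yaw": 0,"jaw": 0.3},
    {"xyz": [0,0,-0.8],"yaw": 0,"jaw": 0.4},
  ],
)

```text
t: 40.6
eef_pos: [0.4933, -0.1281, 0.2183]
orientation: [179.9, 0.0, 84.8]
force: [-0.2, 0.5, -0.5]
opening: 0.687
```

send_rows(
  moves=[
    {"xyz": [-0.955,0.644,0],"yaw": 0,"jaw": 0.4},
    {"xyz": [-0.955,0.644,0],"yaw": 0,"jaw": 0.4},
    {"xyz": [-0.955,0.644,0],"yaw": 0,"jaw": 0.4},
    {"xyz": [-0.955,0.644,0],"yaw": 0,"jaw": 0.4},
    {"xyz": [-0.955,0.644,0],"yaw": 0,"jaw": 0.4},
    {"xyz": [-0.955,0.644,0],"yaw": 0,"jaw": 0.4},
    {"xyz": [-0.955,0.644,0],"yaw": 0,"jaw": 0.4},
    {"xyz": [-0.955,0.644,0],"yaw": 0,"jaw": 0.4},
  ],
)

```text
t: 41.4
eef_pos: [0.6042, -0.3308, 0.2169]
orientation: [-180.0, 0.0, 84.8]
force: [0.3, 0.7, 0.2]
opening: 0.701
```

send_rows(
  moves=[
    {"xyz": [0,0,0.6],"yaw": -0.8,"jaw": 0.4},
    {"xyz": [0,0,0.7],"yaw": -0.75,"jaw": 0.4},
    {"xyz": [0,0,0.8],"yaw": 0,"jaw": 0.4},
    {"xyz": [0,0,0.8],"yaw": 0,"jaw": 0.4},
    {"xyz": [0,0,0.8],"yaw": 0,"jaw": 0.4},
    {"xyz": [0,0,0.3],"yaw": 0,"jaw": 0.4},
    {"xyz": [0,0,0],"yaw": 0,"jaw": 0.4},
  ],
)

```text
t: 42.1
eef_pos: [0.6032, -0.3293, 0.1156]
orientation: [-179.9, -0.1, 94.1]
force: [0.2, -0.3, 0.3]
opening: 0.698
```

```bash
python3 -c "
from h import *
rows([.6038,-.33,.022],94)
t=grab('top');cv2.imwrite('pics/t5.png',t)
tray(t,(100,190,240,330))"
```

```text
t 42.1 at [ 0.6032 -0.3293  0.1156] yaw 94.07 F [ 0.2 -0.3  0.3] op 0.698
units [-0.029  0.022  3.744] ('yaw units', np.float64(0.012))
tray [167.2 260.3] [54.5 82.5] 8.5 [0.5027 0.3442 0.026 ] sides 0.203 0.138
```

send_rows(
  moves=[
    {"xyz": [-0.03,0.02,0.8],"yaw": 0,"jaw": 0.4},
    {"xyz": [0,0,0.8],"yaw": 0,"jaw": 0.4},
    {"xyz": [0,0,0.8],"yaw": 0,"jaw": 0.4},
    {"xyz": [0,0,0.8],"yaw": 0,"jaw": 0.4},
    {"xyz": [0,0,0.4],"yaw": 0,"jaw": 0.4},
    {"xyz": [0,0,0.14],"yaw": 0,"jaw": 0.4},
    {"xyz": [0,0,0],"yaw": 0,"jaw": 0.4},
  ],
)

```text
t: 42.85
eef_pos: [0.6048, -0.3309, 0.0236]
orientation: [180.0, 0.0, 94.1]
force: [-0.1, 0.6, -0.2]
opening: 0.704
```

send_rows(
  moves=[
    {"xyz": [0,0,0],"yaw": 0,"jaw": -1},
    {"xyz": [0,0,0],"yaw": 0,"jaw": -1},
    {"xyz": [0,0,0],"yaw": 0,"jaw": -1},
    {"xyz": [0,0,0],"yaw": 0,"jaw": -1},
    {"xyz": [0,0,0],"yaw": 0,"jaw": -1},
  ],
)

```text
t: 43.35
eef_pos: [0.6044, -0.3306, 0.0234]
orientation: [180.0, 0.0, 94.1]
force: [-1.4, -0.4, 3.2]
opening: 0.397
```

```bash
python3 -c "
from h import *
rows([.6038,-.33,.022],94)"
```

```text
t 43.35 at [ 0.6044 -0.3306  0.0234] yaw 94.06 F [-1.4 -0.4  3.2] op 0.397
units [ 0.025 -0.021  0.057] ('yaw units', np.float64(0.011))
```

send_rows(
  moves=[
    {"xyz": [0,0,-0.4],"yaw": 0,"jaw": -1},
    {"xyz": [0,0,-0.9],"yaw": 0,"jaw": -1},
    {"xyz": [0,0,-1],"yaw": 0.5,"jaw": -1},
    {"xyz": [0,0,-1],"yaw": 0.5,"jaw": -1},
    {"xyz": [0,0,-1],"yaw": 0.55,"jaw": -1},
    {"xyz": [0,0,-1],"yaw": 0,"jaw": -1},
    {"xyz": [0,0,-1],"yaw": 0,"jaw": -1},
    {"xyz": [0,0,-1],"yaw": 0,"jaw": -1},
  ],
)

```text
t: 44.15
eef_pos: [0.6042, -0.3303, 0.2069]
orientation: [-180.0, -0.0, 84.8]
force: [1.1, 0.3, -1.8]
opening: 0.393
```

```bash
python3 -c "
from h import *
rows([.5097,.0506,.2],84.73)"
```

```text
t 44.15 at [ 0.6042 -0.3303  0.2069] yaw 84.77 F [ 1.1  0.3 -1.8] op 0.393
units [14.827 -5.152  0.275] ('yaw units', np.float64(0.007))
```

send_rows(
  moves=[
    {"xyz": [0.92,-0.6,0],"yaw": 0,"jaw": -1},
    {"xyz": [0.92,-0.6,0],"yaw": 0,"jaw": -1},
    {"xyz": [0.92,-0.6,0],"yaw": 0,"jaw": -1},
    {"xyz": [0.92,-0.6,0],"yaw": 0,"jaw": -1},
    {"xyz": [0.92,-0.6,0],"yaw": 0,"jaw": -1},
    {"xyz": [0.92,-0.6,0],"yaw": 0,"jaw": -1},
    {"xyz": [0.92,-0.6,0],"yaw": 0,"jaw": -1},
    {"xyz": [0.92,-0.6,0],"yaw": 0,"jaw": -1},
  ],
)

```text
t: 44.95
eef_pos: [0.501, -0.1353, 0.2059]
orientation: [180.0, -0.0, 84.8]
force: [-0.7, -0.1, -1.8]
opening: 0.393
```

send_rows(
  moves=[
    {"xyz": [0.93,-0.044,0],"yaw": 0,"jaw": -1},
    {"xyz": [0.93,-0.044,0],"yaw": 0,"jaw": -1},
    {"xyz": [0.93,-0.044,0],"yaw": 0,"jaw": -1},
    {"xyz": [0.93,-0.044,0],"yaw": 0,"jaw": -1},
    {"xyz": [0.93,-0.044,0],"yaw": 0,"jaw": -1},
    {"xyz": [0.93,-0.044,0],"yaw": 0,"jaw": -1},
    {"xyz": [0.93,-0.044,0],"yaw": 0,"jaw": -1},
    {"xyz": [0.93,-0.044,0],"yaw": 0,"jaw": -1},
  ],
)

```text
t: 45.75
eef_pos: [0.5098, 0.0507, 0.206]
orientation: [180.0, -0.0, 84.8]
force: [0.4, -0.9, -2.1]
opening: 0.396
```

send_rows(
  moves=[
    {"xyz": [0,0,0],"yaw": 0,"jaw": -1},
    {"xyz": [0,0,0],"yaw": 0,"jaw": -1},
  ],
)

```text
t: 45.95
eef_pos: [0.5098, 0.0495, 0.2057]
orientation: [180.0, 0.0, 84.8]
force: [-0.4, -0.0, -1.7]
opening: 0.396
```

```bash
python3 -c "
from h import *
rows([.5097,.0506,.1184],84.73)"
```

```text
t 45.95 at [0.5098 0.0495 0.2057] yaw 84.82 F [-0.4 -0.  -1.7] op 0.396
units [ 0.043 -0.008  3.494] ('yaw units', np.float64(0.015))
```

send_rows(
  moves=[
    {"xyz": [0.04,0,0.8],"yaw": 0,"jaw": -1},
    {"xyz": [0,0,0.8],"yaw": 0,"jaw": -1},
    {"xyz": [0,0,0.8],"yaw": 0,"jaw": -1},
    {"xyz": [0,0,0.3],"yaw": 0,"jaw": -1},
    {"xyz": [0,0,0.2],"yaw": 0,"jaw": -1},
    {"xyz": [0,0,0.15],"yaw": 0,"jaw": -1},
    {"xyz": [0,0,0.1],"yaw": 0,"jaw": -1},
    {"xyz": [0,0,0],"yaw": 0,"jaw": -1},
  ],
)

```text
t: 46.75
eef_pos: [0.5101, 0.0506, 0.1269]
orientation: [180.0, -0.0, 84.8]
force: [0.4, 0.5, -1.5]
opening: 0.395
```

```bash
python3 -c "
from h import *
rows([.5097,.0506,.1184],84.73)"
```

```text
t 46.75 at [0.5101 0.0506 0.1269] yaw 84.76 F [ 0.4  0.5 -1.5] op 0.395
units [-0.002 -0.015  0.341] ('yaw units', np.float64(0.005))
```

send_rows(
  moves=[
    {"xyz": [0,0,0.1],"yaw": 0,"jaw": -1},
    {"xyz": [0,0,0.1],"yaw": 0,"jaw": -1},
    {"xyz": [0,0,0.1],"yaw": 0,"jaw": -1},
    {"xyz": [0,0,0.09],"yaw": 0,"jaw": -1},
    {"xyz": [0,0,0],"yaw": 0,"jaw": -1},
    {"xyz": [0,0,0],"yaw": 0,"jaw": -1},
  ],
)

```text
t: 47.35
eef_pos: [0.5101, 0.0508, 0.1177]
orientation: [180.0, -0.0, 84.8]
force: [-2.2, 0.5, 6.0]
opening: 0.396
```

send_rows(
  moves=[
    {"xyz": [0,0,0],"yaw": 0,"jaw": 0.2},
    {"xyz": [0,0,0],"yaw": 0,"jaw": 0.2},
    {"xyz": [0,0,0],"yaw": 0,"jaw": 0.2},
    {"xyz": [0,0,-0.3],"yaw": 0,"jaw": 0.2},
    {"xyz": [0,0,-0.9],"yaw": 0,"jaw": 0.2},
    {"xyz": [0,0,-1],"yaw": 0,"jaw": 0.2},
    {"xyz": [0,0,-1],"yaw": 0,"jaw": 0.2},
    {"xyz": [0,0,-0.8],"yaw": 0,"jaw": 0.2},
  ],
)

```text
t: 48.15
eef_pos: [0.5104, 0.0505, 0.2188]
orientation: [179.9, -0.0, 84.8]
force: [-0.2, 0.0, 0.5]
opening: 0.6
```

send_rows(
  moves=[
    {"xyz": [0.9,0,0],"yaw": 0,"jaw": 0.2},
    {"xyz": [0.9,0,0],"yaw": 0,"jaw": 0.2},
    {"xyz": [0.9,0,0],"yaw": 0,"jaw": 0.2},
    {"xyz": [0.9,0,0],"yaw": 0,"jaw": 0.2},
    {"xyz": [0.5,0,0],"yaw": 0,"jaw": 0.2},
  ],
)

```text
t: 48.65
eef_pos: [0.5193, 0.1549, 0.2173]
orientation: [180.0, -0.0, 84.9]
force: [-0.5, 0.3, 0.2]
opening: 0.6
```

```bash
python3 -c "
from h import *
a=np.radians(-5.27);R=np.array([[np.cos(a),-np.sin(a)],[np.sin(a),np.cos(a)]])
X=R@[.1,.1]+[.5013,-.0384];print(X)
rows([*X,.2],84.73)
t=grab('top');cv2.imwrite('pics/t6.png',t);s=grab('scene');cv2.imwrite('pics/s6.png',s)
tray(t,(100,190,240,330))
o=np.hstack([cv2.resize(t[180:300,255:395],(390,334),interpolation=3),cv2.resize(s[170:320,110:370],(400,334),interpolation=3)]);cv2.imwrite('pics/c7.png',o)"
```

```text
[0.61006221 0.05199237]
t 48.65 at [0.5193 0.1549 0.2173] yaw 84.89 F [-0.5  0.3  0.2] op 0.6
units [-3.777  3.982  0.691] ('yaw units', np.float64(0.027))
tray [180. 264.] [109.8 139. ] 4.5 [0.4941 0.314  0.026 ] sides 0.344 0.277
```

View pics/c7.png

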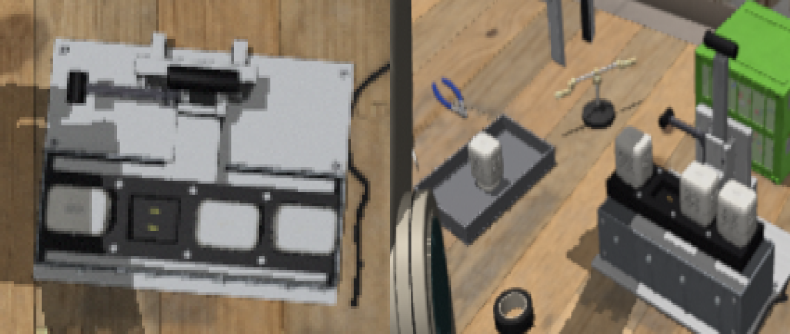

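All three are plugged in, the finished one stands upright in the tray, and the carriage is up. Now the pawl knob at (0.610, 0.052, 0.119).

send_rows(
  moves=[
    {"xyz": [-0.755,0.796,0],"yaw": 0,"jaw": 0.1},
    {"xyz": [-0.755,0.796,0],"yaw": 0,"jaw": 0.1},
    {"xyz": [-0.755,0.796,0],"yaw": 0,"jaw": 0.1},
    {"xyz": [-0.755,0.796,0],"yaw": 0,"jaw": 0.1},
    {"xyz": [-0.755,0.796,0],"yaw": 0,"jaw": 0.1},
    {"xyz": [0,0,0.8],"yaw": 0,"jaw": 0.1},
    {"xyz": [0,0,0.8],"yaw": 0,"jaw": 0.1},
    {"xyz": [0,0,0],"yaw": 0,"jaw": 0.1},
  ],
  newtons=25,
)

```text
t: 49.55
eef_pos: [0.6075, 0.0477, 0.1747]
orientation: [-179.7, 0.1, 84.6]
force: [-0.8, 0.3, -0.7]
opening: 0.551
```

```bash
python3 -c "
from h import *
rows([.6101,.0520,.100],84.73)"
```

```text
t 49.55 at [0.6075 0.0477 0.1747] yaw 84.63 F [-0.8  0.3 -0.7] op 0.551
units [0.18  0.087 2.989] ('yaw units', np.float64(-0.017))
```

send_rows(
  moves=[
    {"xyz": [0.1,0.04,0.7],"yaw": 0,"jaw": 0.1},
    {"xyz": [0,0,0.7],"yaw": 0,"jaw": 0.1},
    {"xyz": [0,0,0],"yaw": 0,"jaw": 0.1},
    {"xyz": [0,0,0],"yaw": 0,"jaw": 0.1},
  ],
)

```text
t: 49.95
eef_pos: [0.6113, 0.0514, 0.1429]
orientation: [180.0, 0.0, 84.7]
force: [0.7, -0.7, 0.3]
opening: 0.549
```

```bash
python3 -c "
from h import *
rows([.6101,.0520,.100],84.73)"
```

```text
t 49.95 at [0.6113 0.0514 0.1429] yaw 84.73 F [ 0.7 -0.7  0.3] op 0.549
units [ 0.02  -0.049  1.718] ('yaw units', np.float64(0.0))
```

send_rows(
  moves=[
    {"xyz": [0,-0.02,0.7],"yaw": 0,"jaw": 0.1},
    {"xyz": [0,0,0.6],"yaw": 0,"jaw": 0.1},
    {"xyz": [0,0,0.4],"yaw": 0,"jaw": 0.1},
    {"xyz": [0,0,0],"yaw": 0,"jaw": 0.1},
    {"xyz": [0,0,0],"yaw": 0,"jaw": -1},
    {"xyz": [0,0,0],"yaw": 0,"jaw": -1},
    {"xyz": [0,0,0],"yaw": 0,"jaw": -1},
    {"xyz": [0,0,0],"yaw": 0,"jaw": -1},
  ],
)

```text
t: 50.75
eef_pos: [0.6094, 0.0523, 0.0997]
orientation: [-179.9, -0.0, 84.8]
force: [-1.8, -0.6, 3.0]
opening: 0.272
```

```bash
python3 -c "
from h import *
rows([.6101,.0520,.100],84.73)
cv2.imwrite('pics/s7.png',cv2.resize(grab('scene')[170:310,230:400],None,fx=3.5,fy=3.5,interpolation=3))"
```

```text
t 50.75 at [0.6094 0.0523 0.0997] yaw 84.77 F [-1.8 -0.6  3. ] op 0.272
units [-0.01   0.03  -0.011] ('yaw units', np.float64(0.007))
```

View pics/s7.png

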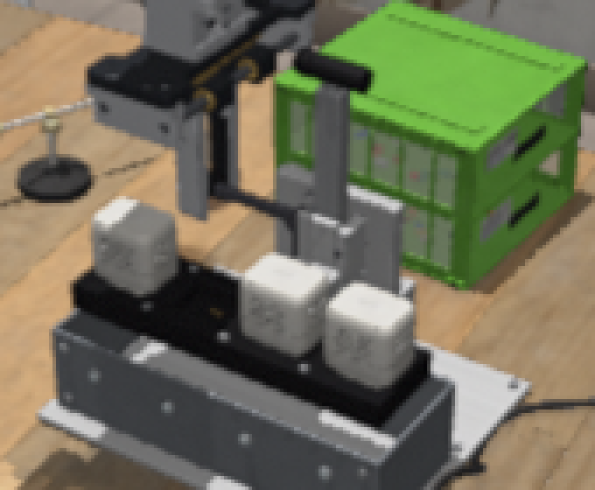

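send_rows(
  moves=[
    {"xyz": [-0.015,0,-0.3],"yaw": 0,"jaw": -1},
    {"xyz": [-0.045,0,-0.3],"yaw": 0,"jaw": -1},
    {"xyz": [-0.075,0,-0.3],"yaw": 0,"jaw": -1},
    {"xyz": [-0.1,0,-0.28],"yaw": 0,"jaw": -1},
    {"xyz": [-0.04,0,-0.1],"yaw": 0,"jaw": -1},
    {"xyz": [0,0,0],"yaw": 0,"jaw": -1},
    {"xyz": [0,0,0],"yaw": 0,"jaw": -1},
    {"xyz": [0,0,0],"yaw": 0,"jaw": -1},
  ],
)

```text
t: 51.6
eef_pos: [0.6089, 0.0454, 0.1313]
orientation: [-179.9, -0.0, 84.8]
force: [-5.6, 1.0, -2.3]
opening: 0.272
```

send_rows(
  moves=[
    {"xyz": [0,0,0],"yaw": 0,"jaw": -1},
    {"xyz": [0,0,0],"yaw": 0,"jaw": -1},
    {"xyz": [0,0,0],"yaw": 0,"jaw": -1},
    {"xyz": [0,0,0],"yaw": 0,"jaw": -1},
    {"xyz": [0,0,0],"yaw": 0,"jaw": -1},
    {"xyz": [0,0,0],"yaw": 0,"jaw": -1},
    {"xyz": [0,0,0],"yaw": 0,"jaw": -1},
    {"xyz": [0,0,0],"yaw": 0,"jaw": -1},
  ],
)

```text
t: 52.4
eef_pos: [0.6089, 0.0454, 0.1313]
orientation: [-179.9, 0.0, 84.8]
force: [-5.7, 0.3, -2.7]
opening: 0.277
```

```bash
python3 -c "
from h import *
rows([.6101,.0520,.100],84.73)
cv2.imwrite('pics/s8.png',cv2.resize(grab('scene')[170:310,230:400],None,fx=3.5,fy=3.5,interpolation=3))"
```

```text
t 52.4 at [0.6089 0.0454 0.1313] yaw 84.77 F [-5.7  0.3 -2.7] op 0.277
units [0.268 0.025 1.251] ('yaw units', np.float64(0.007))
```

View pics/s8.png

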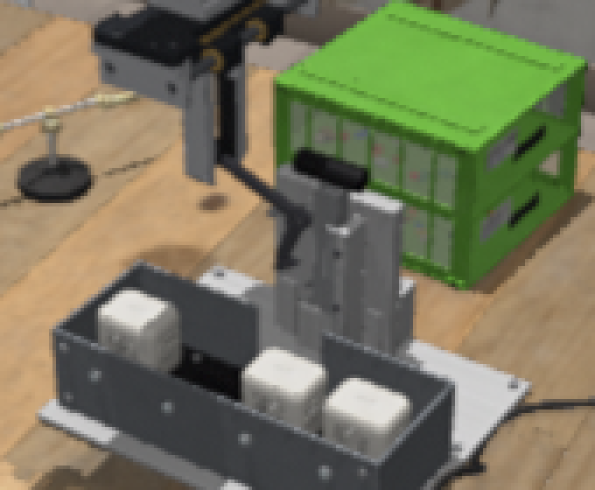

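The carriage is down in its guard with all three supplies seated. I bring the pawl back along the arc and let go.

send_rows(
  moves=[
    {"xyz": [0.04,0,0.1],"yaw": 0,"jaw": -1},
    {"xyz": [0.1,0,0.28],"yaw": 0,"jaw": -1},
    {"xyz": [0.075,0,0.3],"yaw": 0,"jaw": -1},
    {"xyz": [0.045,0,0.3],"yaw": 0,"jaw": -1},
    {"xyz": [0.015,0,0.3],"yaw": 0,"jaw": -1},
    {"xyz": [0,0,0],"yaw": 0,"jaw": -1},
  ],
)

```text
t: 53.05
eef_pos: [0.6097, 0.0525, 0.1008]
orientation: [-179.9, -0.1, 84.8]
force: [-9.7, 0.7, 10.4]
opening: 0.274
```

send_rows(
  moves=[
    {"xyz": [0,0,0],"yaw": 0,"jaw": 0.1},
    {"xyz": [0,0,0],"yaw": 0,"jaw": 0.1},
    {"xyz": [0,0,0],"yaw": 0,"jaw": 0.1},
    {"xyz": [0,0,0],"yaw": 0,"jaw": 0.1},
    {"xyz": [0,0,-0.6],"yaw": 0,"jaw": 0.1},
    {"xyz": [0,0,-0.9],"yaw": 0,"jaw": 0.1},
    {"xyz": [0,0,-0.9],"yaw": 0,"jaw": 0.1},
    {"xyz": [0,0,-0.9],"yaw": 0,"jaw": 0.1},
  ],
)

```text
t: 53.85
eef_pos: [0.611, 0.0519, 0.1839]
orientation: [179.9, 0.0, 84.8]
force: [-0.1, 0.6, 0.1]
opening: 0.549
```

send_rows(
  moves=[
    {"xyz": [0,-0.9,-0.5],"yaw": 0,"jaw": 0.1},
    {"xyz": [0,-0.9,0],"yaw": 0,"jaw": 0.1},
    {"xyz": [0,-0.9,0],"yaw": 0,"jaw": 0.1},
    {"xyz": [0,-0.9,0],"yaw": 0,"jaw": 0.1},
    {"xyz": [0.9,-0.5,0],"yaw": 0,"jaw": 0.1},
    {"xyz": [0.9,0,0],"yaw": 0,"jaw": 0.1},
    {"xyz": [0.9,0,0],"yaw": 0,"jaw": 0.1},
    {"xyz": [0,0,0],"yaw": 0,"jaw": 0.1},
  ],
)

```text
t: 54.65
eef_pos: [0.5152, 0.1324, 0.1953]
orientation: [179.9, -0.1, 85.1]
force: [-0.5, 0.5, -0.4]
opening: 0.555
```

```bash
python3 -c "
from h import *
rows([.6101,.0520,.100],84.73)
a=np.radians(-5.27);R=np.array([[np.cos(a),-np.sin(a)],[np.sin(a),np.cos(a)]])
s=grab('scene');t=grab('top');x,y=100,170
b=cv2.resize(s[y:y+160,x:x+280],None,fx=2.8,fy=2.8,interpolation=3)
P=[[.1,-.026,.165],[.1,.026,.165],[.1,.1,.119],[0,.09,.076],[0,-.03,.076],[0,-.09,.076]]
W=[[*(R@p[:2]+[.5013,-.0384]),p[2]] for p in P]
for u in (proj('scene',W)-[x,y]+.5)*2.8: cv2.drawMarker(b,tuple(int(v) for v in u),(0,0,255),cv2.MARKER_CROSS,8,1)
cv2.imwrite('pics/f.png',b)
cv2.imwrite('pics/tf.png',t)"
```

```text
t 54.65 at [0.5152 0.1324 0.1953] yaw 85.06 F [-0.5  0.5 -0.4] op 0.555
units [-2.878  4.06   3.812] ('yaw units', np.float64(0.056))
```

View pics/f.png

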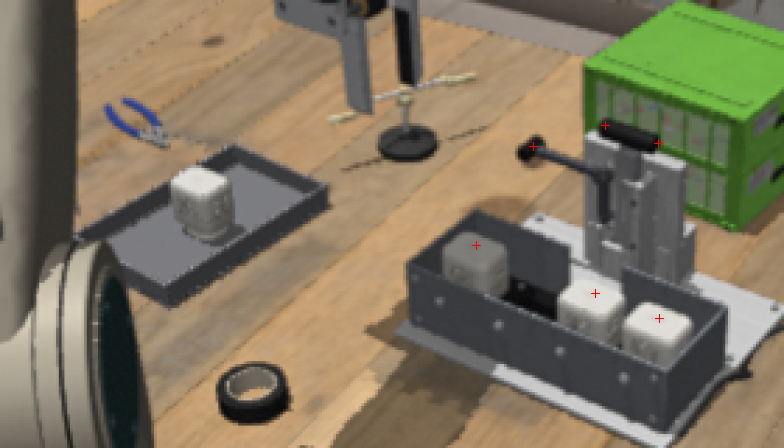

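```bash
python3 -c "
from rig import arm
print(arm.sign_off())"
```

```text
the job is handed in; nothing more can be done
None
```

The batch is changed and the job is handed in at about 55 s on the robot's clock; no verdict is reported.

- **Done:** I raised the carriage to the top notch and stood the one finished supply (from socket 4) upright in the tray. The three white waiting supplies went into sockets 3, 4 and 1. I then lifted the pawl, let the carriage sink into its guard and let the pawl back down.
- **One check failed and was put right:** on the first lift the grip slid up the T-bar and the carriage stopped at notch 4. A picture showed it before anything else was moved. I gripped lower and harder, and pictures from both cameras then agreed with the top notch.
- **Last checks:**
  - The final picture matches the predicted points for the T-bar, the pawl knob at rest and the three supply tops with the carriage down.
  - Each supply pressed home at about 5–6 N, at the height expected for fully home.
  - The finished supply stands upright in the tray.
  - The tape and third hand look undisturbed; I did not check the bottle after the start.
  - The gripper is clear, with no contact force.
- **One unexplained difference:** just before I plugged the first supply in, the scene camera seemed to put it a few millimetres off. It still went in without force.

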